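Pack and close the tea caddy

TASK

Tea is over: pack the caddy and close it up. Press the infuser stick down into the clip in the open drawer until the sprung jaw snaps over it, and stand the tea tins in the pockets of the top tier in order of height, the shortest in the pocket with one stud, the next in the one with two studs and so on, none skipped. With everything in, bring the acrylic hood fully down and push the drawer fully home; leave the tea glass, coasters, dice cup, dice and remote where they are.

Things in the scene. Friction and masses are not known exactly. Their poses are not given: they have to be found in the camera images.
- caddy: wooden two-tier tea caddy, fixed, 160 mm deep (its x), 300 long (y), 104 high; origin at the centre of its underside. Front with the drawer faces its -x, hood hinge along the top back edge (x +80, z 104). Top tier: a flat tray, surface at z 104, with four square pockets in a row along y at x = 0, 66 mm wide, 20 deep; one to four brass studs on the ledge in front of each pocket number them
- pocket1 (a point): centre of the floor (84 mm above the table) of the pocket with one stud, at y = 108 mm in the caddy's frame
- pocket2 (a point): centre of the floor (84 mm above the table) of the pocket with two studs, at y = 36 mm in the caddy's frame
- pocket3 (a point): centre of the floor (84 mm above the table) of the pocket with three studs, at y = -36 mm in the caddy's frame
- pocket4 (a point): centre of the floor (84 mm above the table) of the pocket with four studs, at y = -108 mm in the caddy's frame
- tin_a: closed round tea tin of bare aluminium, 52 mm high, 60 mm in diameter, about 126 g, standing upright on the table; origin at the centre of its underside, z up. May be absent
- tin_b: closed round tea tin of bare aluminium, 64 mm high, 60 mm in diameter, about 132 g, standing upright on the table; origin at the centre of its underside, z up. May be absent
- tin_c: closed round tea tin of bare aluminium, 76 mm high, 60 mm in diameter, about 138 g, standing upright on the table; origin at the centre of its underside, z up. May be absent
- tin_d: closed round tea tin of bare aluminium, 88 mm high, 60 mm in diameter, about 144 g, standing upright on the table; origin at the centre of its underside, z up. May be absent
- infuser: tea infuser stick: a steel tube 18 mm in diameter with a square 20 mm rubber cap, 14 mm long, at each end (160 mm long in all, so the bare tube is 132 mm), about 70 g, lying on the table; origin at the middle of its axis, x along the tube. Both ends are alike
- clip_seat (a point): in the drawer: middle of the infuser's axis when clipped in; x is the caddy's x, y runs along the clipped tube, z up. Two forks 20 mm wide, open upwards, stand 42 mm either side of it along y, their floor 9 mm below it; rear prongs (+x), flared, reach 19 mm above it. Between the forks fingers have room 30 mm either side along y, 40 mm either side along x, and down to 16 mm below it
- jaw (a joint): the clip's sprung steel jaw at the front (-x) of the forks, rad: 0 closed, one nose over each fork, top 12 mm above the seat point; grows as it is pushed outwards. The tube pushed straight down (about 10 N) opens it to about 0.2; it snaps back over the tube when this reaches the fork floor
- drawer (a joint): the drawer of the lower tier, m: 0 shut, 0.13 fully out towards the caddy's -x; it slides with about 2 N of friction and stays where it is left. Its front board is 296 mm wide, from 10 to 70 mm above the table, 10 mm thick, its face 10 mm in front of the caddy's front when shut
- drawer_knob (a point): centre of the end face of the drawer's brass knob, 20 mm in diameter, standing 24 mm out of the middle of the drawer front, 56 mm above the table
- hood (a joint): clear acrylic hood over the top tier, rad: 0 shut on the tray's edge, 2.10 tipped fully back. A five-sided box as large as the tray, 80 mm high, hinged on the line caddy x +80, z 104 mm; the stiff hinge holds it at any angle (about 3 N at the tab moves it)
- hood_tab (a point): middle of the upper face of the hood's wooden tab, 60 mm wide, 8 thick, standing 30 mm out of the hood's front wall; with the hood shut it is 175 mm in front of the hinge line and 16 mm above it, face up. Hood tipped back: the tab stands up and this face looks backwards, so that a finger behind it can swing the hood forward and down
- coaster_a: round ceramic coaster, 96 mm across, 8 mm thick, under the tea glass; not to be moved
- coaster_b: the other ceramic coaster, not to be moved
- tea_glass: empty tulip-shaped tea glass, 90 mm high, 60 mm across, on a coaster; not to be moved; origin at the centre of its underside
- dice_cup: dark silicone dice cup, 85 mm high, 68 mm across; not to be moved; origin at the centre of its underside
- remote: remote control, 150 x 42 x 16 mm, long axis x; not to be moved
- die_1: orange die, 18 mm, not to be moved; origin at the centre of its underside as it lay at the start
- die_2: orange die, 18 mm, not to be moved; origin at the centre of its underside as it lay at the start
- die_3: orange die, 18 mm, not to be moved; origin at the centre of its underside as it lay at the start
Mind the look-alikes: they are no part of the job. What is shaped like the tin_b but blue is not meant.

How it is judged:
By the outcome, as a careful person would: the job done as asked, in the order asked, and still so for the second after the job is handed in, with the robot touching nothing.
Of tin_a, tin_b, tin_c, tin_d only 3 to 4 are there at a start; the rules pass over those that are not, and their reading is None.
At some moment in a run one of tin_a, tin_b, infuser may be knocked a few centimetres aside while the robot is not near it.
It also fails if it takes over 208 s, if anything falls off the work surface, if the arm or the gripper's body presses on something with over 40 N, if the wrist force passes 120 N, or if a joint passes its speed limit or range.

ROBOT

A 6-joint arm with a two-finger parallel gripper is mounted at the origin on the work surface. World frame = base frame: x ahead of the robot, y to its left, z up, the work surface at z = 0. Lengths are in mm, angles in rad, forces in N, time in s.
With the tool pointing down it reaches from about 350 to 775 mm from the base axis. Payload 7.3 kg.
Tool frame: the origin (TCP) lies at the very end of the fingers, on their centre line; the grasp point (between the pads) lies 19 mm behind it; z points along the fingers, y is the line along which they close (so a half turn about z gives the same grasp; the last joint's range is limited). The gripper opens to 92 mm and grips with 3 to 60 N. Pads are 19 mm wide; open, the fingers measure 130 mm over their backs; the gripper's body (75 mm by 190 mm) begins 47 mm behind the grasp point.
Start: joints at [0.971, 0.342, 1.524, -0, 1.275, -0.146], TCP at [230.141, 471.89, 226.741] pointing down, gripper open.
Joint ranges: [-2.53, 2.53], [-0.77, 2.02], [0.04, 2.7], [-1, 4.14], [0.28, 2.66], [-3.11, 3.11]. Speed limits (rad/s): [2.57, 2.57, 3.14, 3.14, 3.14, 3.14].

INTERFACE

Orientations are given as [roll, pitch, yaw] about the fixed x, y, z axes, in that order (R = Rz(yaw) Ry(pitch) Rx(roll)).
In Python, from plant import get_obs, optics, ticket, finder gives the robot as it stands.
- The arm moves only by the tool send_rows, never from a script. Its arguments are lists of equal length, an entry for each row: "offset": the shift along the tool's x, y, z scaled (see below), a list of three; "delta_rot": the turn, a rotation vector about the tool's x, y, z scaled (see below), a list of three. In form: {"offset": [[dx, dy, dz], ...], "delta_rot": [[rx, ry, rz], ...]}. A call has 1 to 8 rows; each row is the pose to reach, as a shift and turn from the pose commanded when the call began, along the tool's axes at that moment, turning the shorter way round; what a row does not reach only later rows make up. The controller multiplies each number of a shift by 120 mm and each number of a turn by 360 degrees. A row lasts 1/8 s, in which the tool goes at most 62.5 mm and 10.7 degrees, less where a joint would pass 70% of its speed; a pose out of reach is approached as far as the arm can. A call with a number of a shift or a turn outside -1 to 1 is refused whole. A call with a gripper value outside its range is refused whole. "grip" is the opening, from 0 (shut) to 1 (fully open), set as the call begins (left out, the last holds). The fingers move at their own pace and stop on an object; the grip force is fixed at half the most. Time passes only in rows, so rows that repeat a pose let the fingers close. It gives the time, the measured TCP pose, the force, the opening and the grip force at its end, in the units of the state.
- get_obs(): the state, without advancing time (a new reading comes with each control period).
- optics.capture(name): name is "scene" or "top"; returns the picture (480x640x3 uint8, red, green, blue); there is no depth.
- optics.get_calibration(name): a dict with "fx", "fy", "cx", "cy" (pixels), "world_from_camera" (4x4, takes a point from camera to world coordinates). Camera axes: x right, y down, z forward; pixel columns grow to the right and rows downward; lengths in mm; the calibration is good to about 2 mm. A picture is of the moment at which its call begins. get_calibration takes no time and is no camera call.
- ticket.close_job(): hands the job in; it is judged then, once.
Trained networks look in the newest picture that a camera, given by its name, has taken for a name from the list of things; names that differ only in an ending like _2 or _b are one class to them, and where a whole thing is asked for, a point or a joint stands for the part that bears it (a point fixed in the world has none). Each returns a list of dicts, best first, with "confidence" (0 to 1); they miss things now and then, are a little off and sometimes report something else, mostly with a low value. They report only what shows in the picture. A call takes as long as a camera call. They do not tell look-alikes from the thing itself.
- finder.boxes_of(target, camera): "box" ([left, top, right, bottom] in pixels, round what is visible of it).
- finder.silhouettes(target, camera): "region" (480x640 bool, what is visible of it) and "box" ([left, top, right, bottom] in pixels, round what is visible of it).
- finder.pinpoint(target, camera): "uv" ([column, row] in pixels: a listed point, or the origin of a listed thing).
The state is a dict: "time": time; "joint_positions": joint angles; "dq": joint speeds; "tau": joint torques, N m; "tool_pos": TCP position; "tcp_rot": TCP orientation; "contact_force": force on the tool from outside, world axes, zero at the start; "moment": the same for the moment, N m; "grip_width": finger opening in mm; "finger_force": force on a finger pad.
Only numpy, scipy, OpenCV 4.12 (cv2) and the standard library are available. Lean on these libraries where they do the work, as an engineer would, in place of code of your own. Each camera call takes 0.05 s, during which the arm holds its last target. There are 200 camera calls.

## Working session

There is one attempt and no reset: what is moved stays moved. The work goes in short steps, Python scripts to look and compute and a tool call to move; the robot and the scene stay as the last step left them, time stands still between calls to the robot, and variables do not carry over. Pictures are saved under pics/ and viewed, at most 14 in all, crops included, and the job is handed in when it is done.

Besides the shell and the picture viewer there is one more tool, called after "Call:" in YAML: its name, and indented under it one key for each argument. send_rows: Moves the arm, as the interface text tells. Its arguments: {"type":"object","properties":{"offset":{"type":"array"},"delta_rot":{"type":"array"},"grip":{"type":"number"}},"required":["offset","delta_rot"]}

```bash
ls; mkdir -p pics; python3 - <<'E'
from plant import get_obs, optics, ticket, finder
import cv2,numpy as np
print(get_obs())
for n in ("scene","top"):
    im=optics.capture(n); cv2.imwrite(f"pics/{n}0.png",im[:,:,::-1])
    c=optics.get_calibration(n); print(n,c["fx"],c["fy"],c["cx"],c["cy"],np.round(c["world_from_camera"],3).tolist())
    for t in ["caddy","pocket1","pocket4","tin_a","tin_b","tin_c","tin_d","infuser","clip_seat","drawer_knob","hood_tab","tea_glass","dice_cup"]:
        print(t,[(np.round(d["uv"]).tolist(),round(d["confidence"],2)) for d in finder.pinpoint(t,n)])
E
```

```text
pics
{'time': 0.0, 'joint_positions': array([ 9.71011942e-01,  3.42694889e-01,  1.52498222e+00, -1.97567332e-06,
        1.27536822e+00, -1.45996581e-01]), 'dq': array([-0.00011789, -0.00193669,  0.00154661,  0.0002954 ,  0.00054726,
        0.00023944]), 'tau': array([ 6.20807623e-04, -4.31233978e+01, -2.44224447e+01,  7.19093322e-02,
        5.58792707e-02, -1.26956065e-04]), 'tool_pos': array([229.90695236, 471.5580478 , 226.0715396 ]), 'tcp_rot': array([-3.14015516e+00, -2.09463841e-04,  2.68780528e+00]), 'contact_force': array([ 0.75520066, -0.08505703, -0.07831272]), 'moment': array([0.0030419 , 0.02923583, 0.01749867]), 'finger_force': 0.0, 'grip_width': 92.03566381738887}
scene 581.3276607750016 581.3276607750016 321.83997166951644 240.93343927290454 [[-0.315, 0.577, -0.754, 1609.453], [0.949, 0.202, -0.242, 221.067], [0.013, -0.791, -0.611, 941.55], [0.0, 0.0, 0.0, 1.0]]
caddy [([429.0, 295.0], 0.79)]
pocket1 [([445.0, 243.0], 0.96), ([441.0, 260.0], 0.71), ([435.0, 278.0], 0.64), ([431.0, 303.0], 0.59)]
pocket4 [([445.0, 243.0], 0.96), ([441.0, 260.0], 0.71), ([435.0, 278.0
[... 1629 characters left out ...]
0, 219.0], 0.61)]
tin_b [([342.0, 294.0], 0.98), ([432.0, 187.0], 0.97), ([399.0, 284.0], 0.95), ([342.0, 228.0], 0.71), ([498.0, 216.0], 0.65), ([390.0, 219.0], 0.61)]
tin_c [([342.0, 294.0], 0.98), ([432.0, 187.0], 0.97), ([399.0, 284.0], 0.95), ([342.0, 228.0], 0.71), ([498.0, 216.0], 0.65), ([390.0, 219.0], 0.61)]
tin_d [([342.0, 294.0], 0.98), ([432.0, 187.0], 0.97), ([399.0, 284.0], 0.95), ([342.0, 228.0], 0.71), ([498.0, 216.0], 0.65), ([390.0, 219.0], 0.61)]
infuser [([450.0, 258.0], 0.92)]
clip_seat [([248.0, 248.0], 0.94)]
drawer_knob [([283.0, 247.0], 0.84)]
hood_tab [([51.0, 232.0], 0.6)]
tea_glass [([317.0, 156.0], 0.98)]
dice_cup [([383.0, 357.0], 0.98), ([341.0, 230.0], 0.73)]
```

View pics/scene0.png

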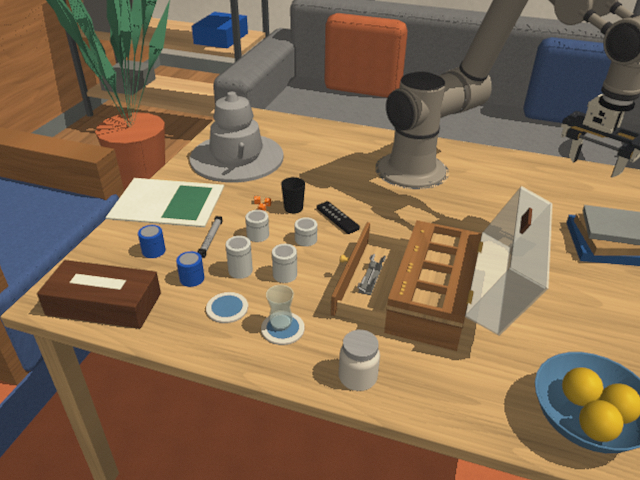

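View pics/top0.png

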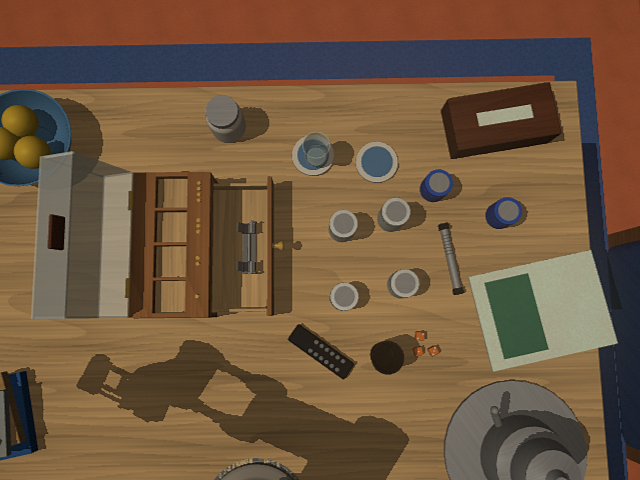

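Scene and top views agree. In the top view four bare aluminium tins stand at (343,224), (395,213), (344,296) and (404,283). The blue look-alikes are at (437,185) and (507,212), and the grey jar at (225,118) is no tin of ours. The infuser lies at (452,258), and the caddy front faces world -y with the one-stud pocket at low x. Next I'll fit heights and poses.

```bash
cat > h.py <<'E'
import numpy as np, cv2
from scipy.optimize import minimize, least_squares
from plant import get_obs, optics, ticket, finder
C={n:optics.get_calibration(n) for n in ("scene","top")}
def proj(P,n):
    c=C[n]; W=np.linalg.inv(c["world_from_camera"]); P=np.atleast_2d(np.asarray(P,float))
    q=P@W[:3,:3].T+W[:3,3]
    return np.c_[c["fx"]*q[:,0]/q[:,2]+c["cx"],c["fy"]*q[:,1]/q[:,2]+c["cy"]]
def toplane(uv,z,n):
    c=C[n]; T=c["world_from_camera"]; d=T[:3,:3]@[(uv[0]-c["cx"])/c["fx"],(uv[1]-c["cy"])/c["fy"],1]
    o=T[:3,3]; return o+d*(z-o[2])/d[2]
def tri(uvs):
    return least_squares(lambda p:np.concatenate([proj(p,n)[0]-uv for n,uv in uvs.items()]),[500,0,50])
a=np.linspace(0,2*np.pi,60,endpoint=False); circ=30*np.c_[np.cos(a),np.sin(a)]
def cylmask(x,y,h,n,k=4):
    P=np.r_[np.c_[circ+[x,y],np.zeros(60)],np.c_[circ+[x,y],np.full(60,h)]]
    m=np.zeros((480,640),np.uint8); cv2.fillConvexPoly(m,cv2.convexHull(np.round(proj(P,n)*16).astype(np.int32)),1,shift=4); return m>0
def fit_tin(x,y,regs,hs=(52,64,76,88)):
    out=[]
    for h in hs:
        def f(p):
            return -sum((cylmask(*p,h,n)&r).sum()/(cylmask(*p,h,n)|r).sum() for n,r in regs.items())/len(regs)
        s=minimize(f,[x,y],method="Nelder-Mead",options=dict(initial_simplex=[[x-6,y-6],[x+8,y],[x,y+8]],xatol=.2,fatol=1e-4))
        out.append((round(-s.fun,3),h,np.round(s.x,1).tolist()))
    return sorted(out,reverse=True)
def sil(t,n): return [d for d in finder.silhouettes(t,n)]
def tins(seeds,hs=(52,64,76,88)):
    S={n:[] for n in C}
    for n in C:
        optics.capture(n)
        for t in ("tin_a",): S[n]+= [d["region"] for d in sil(t,n)]
    for sx,sy in seeds:
        regs={}
        for n in C:
            u=proj([sx,sy,35],n)[0]
            best=[(np.hypot(*(np.argwhere(r).mean(0)[::-1]-u)),i) for i,r in enumerate(S[n])]
            if best and min(best)[0]<25: regs[n]=S[n][min(best)[1]]
        print((sx,sy),list(regs),fit_tin(sx,sy,regs,hs) if regs else None)
E
python3 - <<'E'
from h import *
seeds=[toplane(u,35,"top")[:2].round() for u in [(343,224),(395,213),(344,296),(404,283)]]
tins(seeds)
P={}
for t in ["clip_seat","drawer_knob","hood_tab","tea_glass","dice_cup","infuser"]:
    uv={n:finder.pinpoint(t,n) for n in C}
    print(t,[(n,d["uv"],d["confidence"]) for n in C for d in uv[n][:2]])
    try:
        s=tri({n:uv[n][0]["uv"] for n in C}); print(s.x.round(1),s.fun.round(1))
    except Exception as e: print(e)
for n in C:
    for d in finder.silhouettes("infuser",n)[:2]:
        ys,xs=np.nonzero(d["region"]); r=cv2.minAreaRect(np.c_[xs,ys].astype(np.float32)); print(n,d["confidence"],r, [toplane(q,10,n).round(1).tolist() for q in cv2.boxPoints(r)])
for u in [(169,294),(174,260),(170,229),(174,193)]: print(toplane(u,84,"top").round(1))
E
```

```text
(np.float64(613.0), np.float64(-196.0)) ['scene', 'top'] [(np.float64(0.893), 76, [607.8, -195.8]), (np.float64(0.87), 64, [606.9, -195.7]), (np.float64(0.833), 52, [609.4, -195.3]), (np.float64(0.831), 88, [606.7, -196.0])]
(np.float64(635.0), np.float64(-310.0)) ['scene', 'top'] [(np.float64(0.924), 88, [629.2, -303.5]), (np.float64(0.897), 76, [629.3, -303.5]), (np.float64(0.829), 64, [630.6, -304.1]), (np.float64(0.764), 52, [631.1, -304.8])]
(np.float64(456.0), np.float64(-194.0)) ['scene', 'top'] [(np.float64(0.884), 52, [455.5, -193.6]), (np.float64(0.816), 64, [455.3, -193.4]), (np.float64(0.76), 76, [454.2, -194.0]), (np.float64(0.714), 88, [455.4, -194.6])]
(np.float64(482.0), np.float64(-324.0)) ['scene'] [(np.float64(0.938), 52, [469.4, -328.0]), (np.float64(0.899), 64, [475.1, -325.5]), (np.float64(0.791), 76, [478.7, -322.3]), (np.float64(0.716), 88, [477.6, -324.2])]
clip_seat [('scene', [369.8, 275.1], 0.85), ('top', [245.4, 246.1], 0.85), ('top', [430.8, 349.6], 0.43)]
[569.4  14.5  27.1] [ 1.9 -0.   1.7 -0.5]
drawer_knob [('scene', [337.4, 258.5], 0.92), ('scene', [
[... 673 characters left out ...]
[ 0.1  0.   0.1 -0. ]
scene 0.89 ((209.6000213623047, 235.300048828125), (8.497057914733887, 42.93250274658203), 26.56505012512207) [[612.7, -433.6, 10.0], [443.4, -464.3, 10.0], [452.9, -436.5, 10.0], [620.0, -408.3, 10.0]]
top 0.75 ((450.0505676269531, 258.2191467285156), (73.15428924560547, 10.943161010742188), 77.00537872314453) [[613.9, -405.9, 10.0], [619.0, -429.9, 10.0], [459.9, -458.4, 10.0], [454.9, -434.8, 10.0]]
top 0.7 ((251.65621948242188, 246.532470703125), (7.724005699157715, 53.02902603149414), 1.123302698135376) [[510.9, 16.2, 10.0], [629.5, 13.7, 10.0], [628.9, -3.5, 10.0], [510.3, -0.9, 10.0]]
[464.1 168.3  84. ]
[534.3 159.1  84. ]
[599.6 168.5  84. ]
[676.2 161.4  84. ]
```

```bash
python3 - <<'E'
import cv2
a=cv2.imread("pics/top0.png")[160:330,120:300]; b=cv2.imread("pics/scene0.png")[210:350,320:500]
cv2.imwrite("pics/ca.png",cv2.resize(a,None,fx=3.5,fy=3.5,interpolation=cv2.INTER_CUBIC))
cv2.imwrite("pics/cb.png",cv2.resize(b,None,fx=4,fy=4,interpolation=cv2.INTER_CUBIC))
E
```

```text
(no output)
```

View pics/ca.png

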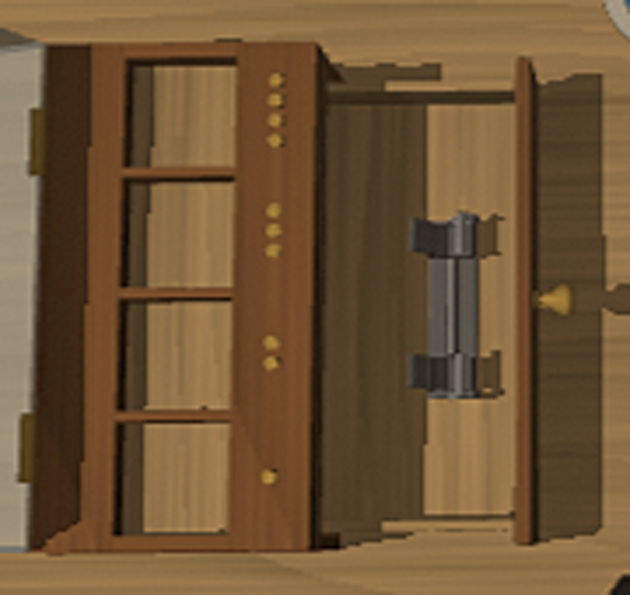

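View pics/cb.png

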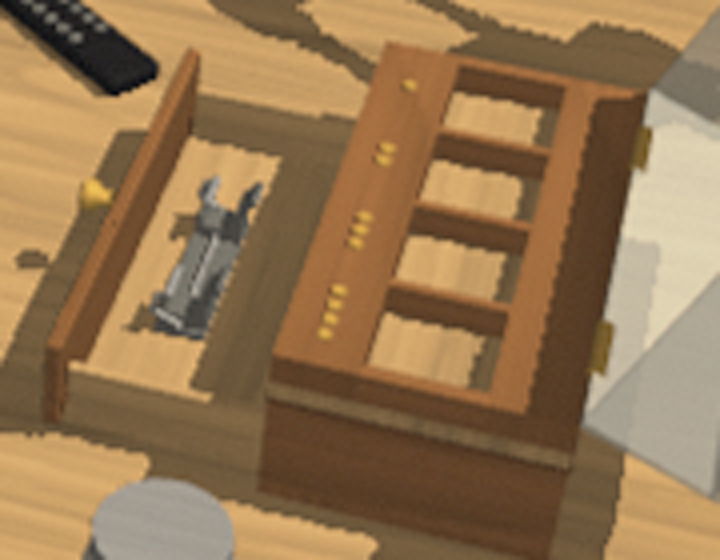

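The crops show the four pockets with 1 to 4 studs from low x to high x, at top-view pixels (170,296) to (172,193). The clip sits in the drawer at about (248,247) and the knob at (279,246). I'll refine the caddy pose by edge alignment and re-check the two short tins.

```bash
cat >> h.py <<'E'
def caddy_T(p):
    c,s=np.cos(p[2]),np.sin(p[2]); return np.array([[c,-s,0,p[0]],[s,c,0,p[1]],[0,0,1,0],[0,0,0,1.]])
def cad2w(p,P): P=np.atleast_2d(np.asarray(P,float)); T=caddy_T(p); return P@T[:3,:3].T+T[:3,3]
E
cat > fit.py <<'E'
from h import *
segs=[]
for cy in (108,36,-36,-108):
    q=[(-33,cy-33),(33,cy-33),(33,cy+33),(-33,cy+33)]
    segs+=[(q[i],q[(i+1)%4]) for i in range(4)]
segs+=[((-80,-150),(-80,150)),((-80,-150),(80,-150)),((-80,150),(80,150))]
def pts():
    P=[];N=[]
    for a,b in segs:
        a,b=np.array(a,float),np.array(b,float)
        for t in np.linspace(.05,.95,30): P.append([*(a+(b-a)*t),104]); N.append(b-a)
    return np.array(P),np.array(N)/1.
P,N=pts()
def grads(n):
    g=cv2.GaussianBlur(cv2.imread(f"pics/{n}0.png").astype(np.float32),(0,0),SIG)
    return [sum(cv2.Sobel(g[:,:,k],cv2.CV_32F,dx,dy)**2 for k in range(3))**.5 for dx,dy in((1,0),(0,1))]
def cost(p,ns,off=None):
    s=0
    for n in ns:
        uv=proj(cad2w(p,P),n).astype(np.float32); uv2=proj(cad2w(p,P+np.c_[N,0*N[:,:1]]/np.linalg.norm(N,axis=1)[:,None]),n)
        d=uv2-uv; d/=np.linalg.norm(d,axis=1)[:,None]; gx,gy=G[n]
        m=lambda g:cv2.remap(g,uv[:,:1],uv[:,1:],cv2.INTER_LINEAR)[:,0]
        s-=np.minimum(np.abs(d[:,1])*m(gx)+np.abs(d[:,0])*m(gy),400).mean()
    return s
c=(toplane((169.7,296),104,"top")+toplane((172,192.9),104,"top"))/2
p0=np.array([c[0],c[1],np.pi/2]); print(p0)
for ns in (["top"],["scene"],["top","scene"]):
    p=p0
    for SIG in (3,1.5,.8):
        G={n:grads(n) for n in C}
        best=None
        for dx in(-5,0,5):
            for dy in (-5,0,5):
                s=minimize(lambda q:cost([q[0],q[1],q[2]/100],ns),[p[0]+dx,p[1]+dy,p[2]*100],method="Nelder-Mead",options=dict(initial_simplex=[[p[0]+dx,p[1]+dy,p[2]*100],[p[0]+dx+4,p[1]+dy,p[2]*100],[p[0]+dx,p[1]+dy+4,p[2]*100],[p[0]+dx,p[1]+dy,p[2]*100+3]],xatol=.05))
                if best is None or s.fun<best.fun: best=s
        p=[best.x[0],best.x[1],best.x[2]/100]
    print(ns,np.round(p,4),best.fun)
for k,cy in enumerate((108,36,-36,-108)): print(k+1,cad2w(p,[0,cy,84]).round(1))
Ti=np.linalg.inv(caddy_T(p))
s=np.array([569.4,14.5,27.1,1]); print("seat in caddy",(Ti@s).round(1),"tab",(Ti@[571.1,324.1,266.1,1]).round(1))
for n in C:
    im=cv2.imread(f"pics/{n}0.png")
    for (a,b) in segs:
        u=np.round(proj(cad2w(p,[[*a,104],[*b,104]]),n)*16).astype(int); cv2.line(im,tuple(map(int,u[0])),tuple(map(int,u[1])),(0,255,0),1,cv2.LINE_AA,4)
    for x,y,h in[(608,-196,76),(629,-303.5,88),(455.5,-193.6,52),(475,-325.5,64)]:
        cs=cv2.findContours(cylmask(x,y,h,n).astype(np.uint8),0,2)[0]; cv2.drawContours(im,cs,-1,(0,0,255),1)
    im=im[140:330,130:420] if n=="top" else im[190:350,220:510]
    cv2.imwrite(f"pics/ov_{n}.png",cv2.resize(im,None,fx=2.7,fy=2.7,interpolation=cv2.INTER_CUBIC))
a=cv2.imread("pics/ov_top.png");b=cv2.imread("pics/ov_scene.png");z=np.vstack([a,b]); z=cv2.resize(z,(497,600),interpolation=cv2.INTER_AREA); 
E
python3 fit.py; python3 - <<'E'
from h import *
tins([(608,-196),(629,-303),(455,-194),(475,-325)])
E
```

```text
[565.49868481 160.9023155    1.57079633]
['top'] [566.8738 163.3542   1.5642] -218.35402878660977
['scene'] [568.4633 163.7384   1.5661] -211.25891027918652
['top', 'scene'] [567.2298 163.4715   1.5653] -424.15814926960223
1 [[459.2 164.1  84. ]]
2 [[531.2 163.7  84. ]]
3 [[603.2 163.3  84. ]]
4 [[675.2 162.9  84. ]]
seat in caddy [-149.    -3.    27.1    1. ] tab [160.6  -3.  266.1   1. ]
(608, -196) ['scene', 'top'] [(np.float64(0.927), 76, [608.2, -193.9]), (np.float64(0.902), 64, [608.4, -194.0]), (np.float64(0.859), 88, [606.2, -193.7]), (np.float64(0.851), 52, [610.1, -194.0])]
(629, -303) ['scene', 'top'] [(np.float64(0.91), 88, [629.5, -304.3]), (np.float64(0.899), 76, [630.2, -306.0]), (np.float64(0.846), 64, [631.2, -305.7]), (np.float64(0.778), 52, [631.1, -306.7])]
(455, -194) ['scene', 'top'] [(np.float64(0.875), 52, [455.5, -194.2]), (np.float64(0.806), 64, [454.7, -194.9]), (np.float64(0.755), 76, [456.0, -195.8]), (np.float64(0.708), 88, [455.5, -194.8])]
(475, -325) ['scene', 'top'] [(np.float64(0.904), 64, [481.2, -321.5]), (np.float64(0.887), 52, [479.5, -322.9]), (np.float64(0.832), 76, [481.4, -321.4]), (np.float64(0.776), 88, [481.9, -321.3])]
```

View pics/ov_top.png

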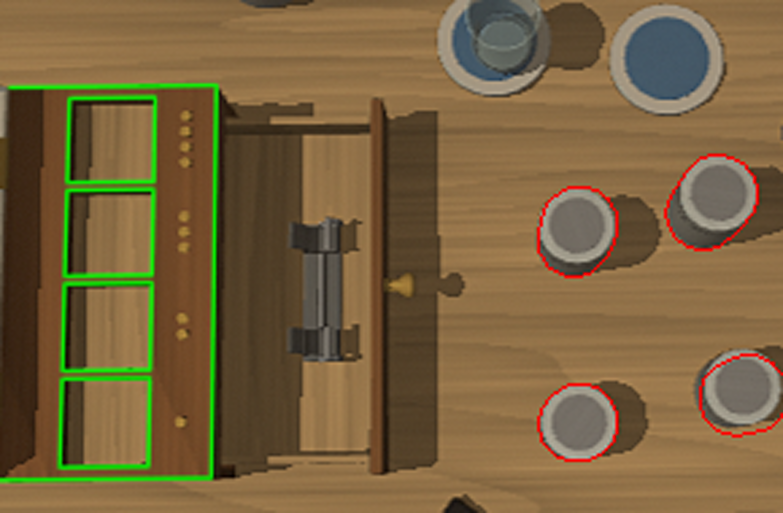

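View pics/ov_scene.png

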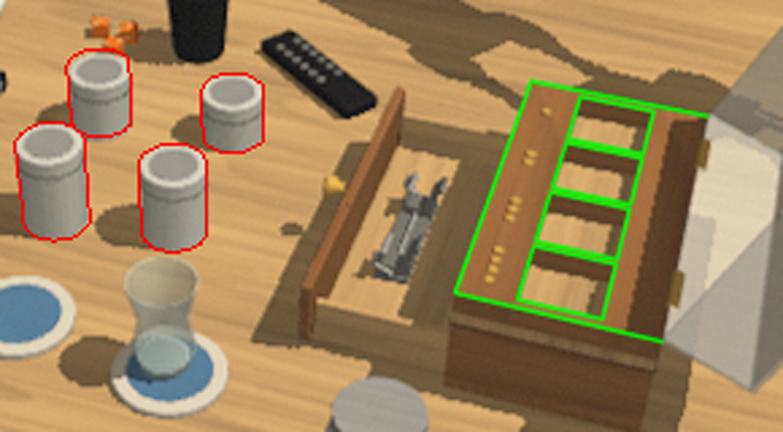

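Overlays match: the green pocket rims sit on the image edges and the red cylinders on the tins. Assignment: tin_a (455,-194), tin_b (481,-322), tin_c (608,-194), tin_d (629,-304). Caddy pose is (567,163.5), yaw 1.565. First move: align the tool with the caddy, then average the fine points.

Call:
send_rows:
  offset:
    - [-0.37,-0.376,0]
    - [-0.74,-0.753,0]
    - [-0.74,-0.753,0]
    - [-0.74,-0.753,0]
  delta_rot:
    - [0,0,-0.025]
    - [0,0,-0.05]
    - [0,0,-0.0713]
    - [0,0,-0.0713]
  grip: 0.6

```text
time: 3.0
tool_pos: [270.7, 351.4, 227.1]
tcp_rot: [3.141, 0.001, 3.133]
contact_force: [-0.2, -0.3, 0.5]
grip_width: 57.6
finger_force: 0.0
```

```bash
python3 - <<'E'
from h import *
print({k:np.round(v,3) for k,v in get_obs().items() if k in("time","tool_pos","tcp_rot","joint_positions")})
p=[567.2,163.5,1.5653]; Ti=np.linalg.inv(caddy_T(p)); S={}
for t,z in [("clip_seat",27),("hood_tab",260),("drawer_knob",56),("infuser",10)]:
    S[t]={n:[] for n in C}
for k in range(4):
    for n in C:
        optics.capture(n)
        for t in S:
            S[t][n]+=[d["uv"] for d in finder.pinpoint(t,n)[:1]]
for t in S:
    uv={n:np.median(S[t][n],0) for n in C if S[t][n]}
    s=tri(uv); print(t,{n:(v.round(1).tolist(),np.std(S[t][n],0).round(1).tolist()) for n,v in uv.items()},s.x.round(1),s.fun.round(1),(Ti@[*s.x,1])[:3].round(1))
s=S["clip_seat"]
for n in C: print("z27",n,(Ti@[*toplane(np.median(s[n],0),27,n),1]).round(1))
for k in range(2):
  optics.capture("top")
  for d in finder.silhouettes("infuser","top")[:1]:
    ys,xs=np.nonzero(d["region"]); r=cv2.minAreaRect(np.c_[xs,ys].astype(np.float32)); print(d["confidence"],r[0],toplane(r[0],10,"top").round(1),[toplane(q,10,"top").round(0).tolist() for q in cv2.boxPoints(r)])
E
```

```text
{'time': np.float64(3.0), 'joint_positions': array([ 0.741,  0.192,  1.731,  0.   ,  1.217, -0.821]), 'tool_pos': array([270.744, 351.409, 227.051]), 'tcp_rot': array([3.141e+00, 1.000e-03, 3.133e+00])}
clip_seat {'scene': ([372.2, 273.2], [0.3, 1.0]), 'top': ([246.7, 247.1], [0.8, 1.9])} [565.9  14.8  30.1] [ 0.1 -0.   0.1 -0. ] [-148.7    0.5   30.1]
hood_tab {'scene': ([525.6, 221.4], [0.2, 0.7]), 'top': ([53.8, 230.9], [1.2, 1.3])} [570.4 322.9 260.8] [ 1.6 -0.4  1.4 -0.2] [159.4  -2.3 260.8]
drawer_knob {'scene': ([338.3, 259.2], [0.8, 0.9]), 'top': ([283.4, 246.6], [0.9, 0.8])} [563.8 -68.5  49.1] [ 1.3  0.   1.1 -0.3] [-232.     2.1   49.1]
infuser {'scene': ([212.1, 237.9], [1.5, 1.1]), 'top': ([451.4, 259.4], [22.2, 11.1])} [ 533.3 -434.7    0.7] [-1.6 -0.3 -1.3  0.5] [-598.4   30.6    0.7]
z27 scene [-149.5    4.    27.     1. ]
z27 top [-1.482e+02  1.000e-01  2.700e+01  1.000e+00]
0.97 (449.7227783203125, 258.2325439453125) [ 536.3 -431.6   10. ] [[614.0, -406.0, 10.0], [619.0, -430.0, 10.0], [460.0, -457.0, 10.0], [455.0, -433.0, 10.0]]
0.78 (449.6893005371094, 258.3456726074219) [ 536.  -431.5   10. ] [[613.0, -407.0, 10.0], [617.0, -429.0, 10.0], [461.0, -456.0, 10.0], [456.0, -434.0, 10.0]]
```

Call:
send_rows:
  offset:
    - [-0.16,-0.466,0]
    - [-0.32,-0.932,0]
  delta_rot:
    - [0,0,0]
    - [0,0,0]

```text
time: 5.45
tool_pos: [308.2, 238.8, 226.7]
tcp_rot: [3.142, 0.0, 3.138]
contact_force: [1.8, 0.1, -0.0]
grip_width: 55.3
finger_force: 0.0
```

Call:
send_rows:
  offset:
    - [-0.16,-0.466,0]
    - [-0.32,-0.932,0]
  delta_rot:
    - [0,0,0]
    - [0,0,0]

```text
time: 5.7
tool_pos: [346.2, 126.0, 227.0]
tcp_rot: [3.141, 0.001, 3.136]
contact_force: [0.7, 0.9, -0.3]
grip_width: 55.3
finger_force: 0.0
```

Call:
send_rows:
  offset:
    - [-0.16,-0.466,0]
    - [-0.32,-0.932,0]
  delta_rot:
    - [0,0,0]
    - [0,0,0]

```text
time: 5.95
tool_pos: [384.0, 13.6, 227.0]
tcp_rot: [3.142, 0.001, 3.136]
contact_force: [0.3, 0.3, 1.0]
grip_width: 55.3
finger_force: 0.0
```

Call:
send_rows:
  offset:
    - [-0.16,-0.466,0]
    - [-0.32,-0.932,0]
  delta_rot:
    - [0,0,0]
    - [0,0,0]

```text
time: 6.2
tool_pos: [421.7, -98.6, 226.9]
tcp_rot: [3.142, 0.001, 3.135]
contact_force: [0.7, 1.0, 0.4]
grip_width: 54.9
finger_force: 0.0
```

Call:
send_rows:
  offset:
    - [-0.16,-0.466,0]
    - [-0.32,-0.932,0]
  delta_rot:
    - [0,0,0]
    - [0,0,0]

```text
time: 6.45
tool_pos: [459.5, -210.6, 226.8]
tcp_rot: [3.142, 0.0, 3.135]
contact_force: [-0.0, 0.7, 0.9]
grip_width: 55.3
finger_force: 0.0
```

Call:
send_rows:
  offset:
    - [-0.16,-0.466,0]
    - [-0.32,-0.932,0]
  delta_rot:
    - [0,0,0]
    - [0,0,0]

```text
time: 6.7
tool_pos: [497.2, -322.6, 226.6]
tcp_rot: [3.141, 0.0, 3.135]
contact_force: [0.2, -0.2, 0.6]
grip_width: 55.2
finger_force: 0.0
```

Call:
send_rows:
  offset:
    - [-0.16,-0.466,0]
    - [-0.32,-0.932,0]
    - [-0.32,-0.932,0]
    - [-0.32,-0.932,0]
  delta_rot:
    - [0,0,0]
    - [0,0,-0.028]
    - [0,0,-0.028]
    - [0,0,-0.028]

```text
time: 7.2
tool_pos: [534.3, -432.2, 225.9]
tcp_rot: [3.14, -0.001, -2.973]
contact_force: [0.8, 1.0, 0.2]
grip_width: 55.1
finger_force: 0.0
```

Call:
send_rows:
  offset:
    - [0,0,0.5]
    - [0,0,1.0]
    - [0,0,1.0]
  delta_rot:
    - [0,0,0]
    - [0,0,0]
    - [0,0,0]

```text
time: 7.58
tool_pos: [532.5, -428.9, 102.9]
tcp_rot: [3.133, -0.006, -2.971]
contact_force: [1.1, 0.4, 0.2]
grip_width: 55.0
finger_force: 0.0
```

Call:
send_rows:
  offset:
    - [0,0,0.3]
    - [0,0,0.6]
    - [0,0,0.8]
    - [0,0,0.84]
    - [0,0,0.84]
  delta_rot:
    - [0,0,0]
    - [0,0,0]
    - [0,0,0]
    - [0,0,0]
    - [0,0,0]

```text
time: 8.2
tool_pos: [535.9, -433.4, 8.8]
tcp_rot: [-3.139, 0.002, -2.971]
contact_force: [0.0, -0.4, 0.0]
grip_width: 55.2
finger_force: 0.0
```

Call:
send_rows:
  offset:
    - [0,0,0]
    - [0,0,0]
    - [0,0,0]
    - [0,0,0]
    - [0,0,0]
    - [0,0,0]
    - [0,0,0]
    - [0,0,0]
  delta_rot:
    - [0,0,0]
    - [0,0,0]
    - [0,0,0]
    - [0,0,0]
    - [0,0,0]
    - [0,0,0]
    - [0,0,0]
    - [0,0,0]
  grip: 0.0

```text
time: 9.2
tool_pos: [534.6, -432.7, 6.0]
tcp_rot: [3.142, 0.0, -2.971]
contact_force: [-1.3, 0.5, 2.0]
grip_width: 17.3
finger_force: 30.0
```

Call:
send_rows:
  offset:
    - [0,0,-0.3]
    - [0,0,-0.7]
    - [0,0,-1.0]
    - [0,0,-1.0]
  delta_rot:
    - [0,0,0]
    - [0,0,0]
    - [0,0,0]
    - [0,0,0]

```text
time: 9.7
tool_pos: [535.9, -433.9, 129.4]
tcp_rot: [-3.136, 0.004, -2.971]
contact_force: [-0.4, 0.2, -1.2]
grip_width: 17.5
finger_force: 30.0
```

Call:
send_rows:
  offset:
    - [0,0,-0.33]
    - [0,0,-0.33]
    - [0,0,-0.33]
  delta_rot:
    - [0,0,0.014]
    - [0,0,0.028]
    - [0,0,0.028]

```text
time: 10.07
tool_pos: [534.1, -432.1, 163.7]
tcp_rot: [3.14, -0.002, 3.137]
contact_force: [0.1, -0.7, -1.7]
grip_width: 17.1
finger_force: 30.0
```

Call:
send_rows:
  offset:
    - [-0.03,0.466,0]
    - [-0.066,0.932,0]
  delta_rot:
    - [0,0,0]
    - [0,0,0]

```text
time: 10.32
tool_pos: [542.2, -319.5, 163.1]
tcp_rot: [3.139, -0.003, 3.136]
contact_force: [0.9, 0.1, -0.7]
grip_width: 17.3
finger_force: 30.0
```

Call:
send_rows:
  offset:
    - [-0.03,0.466,0]
    - [-0.066,0.932,0]
  delta_rot:
    - [0,0,0]
    - [0,0,0]

```text
time: 10.58
tool_pos: [550.9, -206.9, 163.7]
tcp_rot: [3.14, -0.003, 3.138]
contact_force: [0.2, 0.6, -0.7]
grip_width: 16.8
finger_force: 30.0
```

Call:
send_rows:
  offset:
    - [-0.03,0.466,0]
    - [-0.066,0.932,0]
  delta_rot:
    - [0,0,0]
    - [0,0,0]

```text
time: 10.82
tool_pos: [559.4, -95.3, 163.9]
tcp_rot: [3.141, -0.003, 3.138]
contact_force: [0.2, 0.0, -0.5]
grip_width: 16.8
finger_force: 30.0
```

Call:
send_rows:
  offset:
    - [-0.03,0.466,0]
    - [-0.066,0.932,0]
    - [-0.066,0.932,0]
    - [-0.066,0.932,0]
    - [-0.066,0.932,0]
    - [-0.066,0.932,0]
  delta_rot:
    - [0,0,0]
    - [0,0,0]
    - [0,0,0]
    - [0,0,0]
    - [0,0,0]
    - [0,0,0]

```text
time: 11.58
tool_pos: [568.8, 13.2, 165.3]
tcp_rot: [3.142, -0.0, 3.134]
contact_force: [-0.6, -0.4, -1.3]
grip_width: 16.9
finger_force: 30.0
```

Call:
send_rows:
  offset:
    - [0.017,0,0]
    - [0.017,0,0]
    - [0.017,0,0]
  delta_rot:
    - [-0.02,0,0]
    - [-0.0389,0,0]
    - [-0.0389,0,0]

```text
time: 11.95
tool_pos: [566.8, 11.9, 165.0]
tcp_rot: [2.898, -0.001, 3.131]
contact_force: [-0.2, 0.1, -0.5]
grip_width: 17.0
finger_force: 30.0
```

Call:
send_rows:
  offset:
    - [0,-0.09,0.4]
    - [0,-0.192,0.853]
    - [0,-0.192,0.853]
    - [0,-0.192,0.853]
    - [0,-0.192,0.853]
    - [0,-0.192,0.853]
  delta_rot:
    - [0,0,0]
    - [0,0,0]
    - [0,0,0]
    - [0,0,0]
    - [0,0,0]
    - [0,0,0]

```text
time: 12.7
tool_pos: [567.8, 16.7, 62.4]
tcp_rot: [2.898, 0.003, 3.136]
contact_force: [-0.1, -0.5, -0.9]
grip_width: 17.0
finger_force: 30.0
```

```bash
python3 - <<'E'
from h import *
o=get_obs(); print(o["tool_pos"],o["tcp_rot"],o["contact_force"])
im=optics.capture("scene")[:,:,::-1]; t=optics.capture("top")[:,:,::-1]
a=cv2.resize(im[200:350,310:470],None,fx=2.5,fy=2.5,interpolation=cv2.INTER_CUBIC);b=cv2.resize(t[180:330,170:330],None,fx=2.5,fy=2.5,interpolation=cv2.INTER_CUBIC)
cv2.imwrite("pics/c1.png",np.hstack([a,b]))
E
```

```text
[567.80919029  16.72608572  62.39226276] [2.89800466 0.00313734 3.13584901] [-0.14910702 -0.45621824 -0.9109441 ]
```

View pics/c1.png

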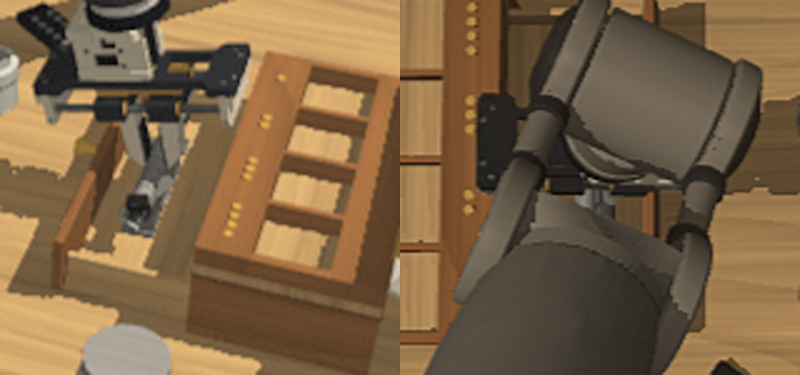

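The tube, held across its middle, hangs over the clip with the gripper's caddy side tilted up. The gripper is at about (150,90) in the left crop with the near fork at (145,205). Now lowering with force checks.

Call:
send_rows:
  offset:
    - [0,-0.02,0.06]
    - [0,-0.04,0.12]
    - [0,-0.052,0.176]
    - [0,-0.052,0.176]
    - [0,-0.052,0.176]
  delta_rot:
    - [0,0,0]
    - [0,0,0]
    - [0,0,0]
    - [0,0,0]
    - [0,0,0]

```text
time: 13.42
tool_pos: [567.0, 15.7, 38.0]
tcp_rot: [2.898, 0.0, 3.135]
contact_force: [2.8, -1.3, -5.0]
grip_width: 17.0
finger_force: 30.0
```

Call:
send_rows:
  offset:
    - [0,-0.005,0.02]
    - [0,-0.01,0.04]
    - [0,-0.01,0.04]
    - [0,-0.01,0.04]
  delta_rot:
    - [0,0,0]
    - [0,0,0]
    - [0,0,0]
    - [0,0,0]

```text
time: 13.92
tool_pos: [567.1, 15.9, 33.8]
tcp_rot: [2.897, 0.001, 3.136]
contact_force: [2.0, -1.6, 1.1]
grip_width: 17.2
finger_force: 30.0
```

Call:
send_rows:
  offset:
    - [0,-0.003,0.012]
    - [0,-0.006,0.024]
    - [0,-0.006,0.024]
    - [0,-0.006,0.024]
  delta_rot:
    - [0,0,0]
    - [0,0,0]
    - [0,0,0]
    - [0,0,0]

```text
time: 14.42
tool_pos: [566.5, 16.0, 30.3]
tcp_rot: [2.897, -0.001, 3.136]
contact_force: [0.4, -1.9, -1.5]
grip_width: 16.9
finger_force: 30.0
```

Call:
send_rows:
  offset:
    - [0,-0.003,0.012]
    - [0,-0.006,0.024]
    - [0,-0.006,0.024]
    - [0,-0.006,0.024]
  delta_rot:
    - [0,0,0]
    - [0,0,0]
    - [0,0,0]
    - [0,0,0]

```text
time: 14.92
tool_pos: [566.7, 16.5, 29.8]
tcp_rot: [2.896, 0.0, 3.136]
contact_force: [-4.8, -2.3, 17.0]
grip_width: 17.1
finger_force: 30.0
```

Call:
send_rows:
  offset:
    - [0,-0.002,0.008]
    - [0,-0.004,0.016]
    - [0,-0.004,0.016]
  delta_rot:
    - [0,0,0]
    - [0,0,0]
    - [0,0,0]

```text
time: 15.3
tool_pos: [566.7, 16.8, 29.6]
tcp_rot: [2.895, 0.001, 3.137]
contact_force: [-9.9, -1.6, 32.4]
grip_width: 16.7
finger_force: 30.0
```

```bash
python3 - <<'E'
from h import *
o=get_obs(); print(o["tool_pos"],o["contact_force"],o["moment"])
im=optics.capture("scene")[:,:,::-1]
cv2.imwrite("pics/c2.png",cv2.resize(im[220:330,320:440],None,fx=5.4,fy=5.4,interpolation=cv2.INTER_CUBIC))
E
```

```text
[566.74961761  16.77830906  29.57100856] [-9.92352969 -1.55249183 32.3600569 ] [0.92348286 1.7336066  0.36769979]
```

View pics/c2.png

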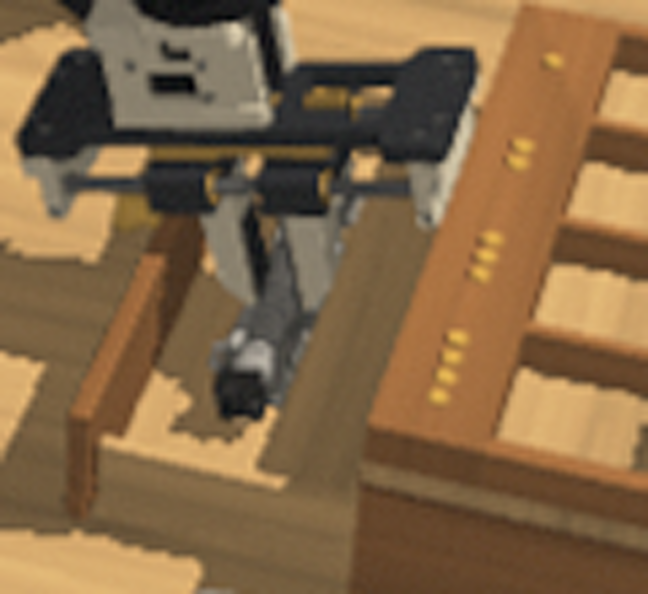

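```bash
python3 - <<'E'
from h import *
p=[567.2,163.5,1.5653]
def S(P,n): return ((proj(cad2w(p,P),n)[0])).round(1)
for zs in (29,34):
  for nm,P in [("fork-y floor",(-149,-42,zs-9)),("fork-y prong",(-140,-42,zs+19)),("fork+y prong",(-140,42,zs+19)),("fork+y jaw",(-158,42,zs+12)),("fork-y jaw",(-158,-42,zs+12)),("cap-y end face",(-149,-80,zs)),("cap-y inner",(-149,-66,zs)),("cap+y end",(-149,80,zs))]:
    s=S(P,"scene");t=S(P,"top"); print(zs,nm,"cb crop",((s-[320,210])*4).round(),"c2 crop",((s-[320,220])*5.4).round(),"ca crop",((t-[120,160])*3.5).round())
E
python3 - <<'E'
import cv2,numpy as np
b=cv2.imread("pics/scene0.png")[240:310,340:410]; a=cv2.imread("pics/top0.png")[212:282,225:295]
cv2.imwrite("pics/c3.png",np.hstack([cv2.resize(x,None,fx=5.7,fy=5.7,interpolation=cv2.INTER_CUBIC) for x in (b,a)]))
E
```

```text
29 fork-y floor cb crop [189. 310.] c2 crop [255. 365.] ca crop [446. 240.]
29 fork-y prong cb crop [207. 278.] c2 crop [280. 321.] ca crop [426. 233.]
29 fork+y prong cb crop [242. 192.] c2 crop [327. 205.] ca crop [426. 369.]
29 fork+y jaw cb crop [213. 194.] c2 crop [287. 208.] ca crop [456. 369.]
29 fork-y jaw cb crop [176. 280.] c2 crop [238. 324.] ca crop [457. 234.]
29 cap-y end face cb crop [173. 341.] c2 crop [233. 406.] ca crop [445. 178.]
29 cap-y inner cb crop [179. 325.] c2 crop [242. 385.] ca crop [445. 200.]
29 cap+y end cb crop [241. 176.] c2 crop [325. 183.] ca crop [444. 433.]
34 fork-y floor cb crop [190. 304.] c2 crop [256. 356.] ca crop [446. 239.]
34 fork-y prong cb crop [208. 272.] c2 crop [280. 313.] ca crop [425. 231.]
34 fork+y prong cb crop [243. 185.] c2 crop [328. 196.] ca crop [425. 368.]
34 fork+y jaw cb crop [214. 188.] c2 crop [288. 199.] ca crop [455. 369.]
34 fork-y jaw cb crop [177. 274.] c2 crop [239. 315.] ca crop [456. 233.]
34 cap-y end face cb crop [173. 334.] c2 crop [234. 397.] ca crop [444. 176.]
34 cap-y inner cb crop [180. 319.] c2 crop [242. 376.] ca crop [444. 198.]
34 cap+y end cb crop [242. 169.] c2 crop [326. 174.] ca crop [443. 432.]
```

View pics/c3.png

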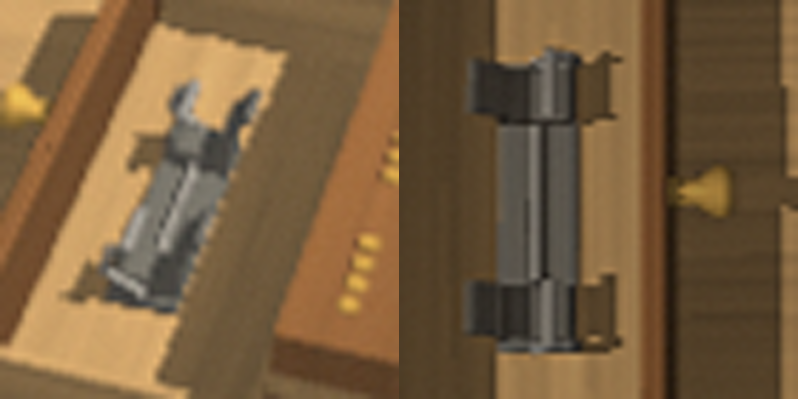

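The crops show forks at top-view (246,227) and (246,267). The cap in the current picture, at crop (240,390), lies where a tube at about z 34 should be, so the 32 N stop looks like the fork floor. A slight pull upward tests whether the jaw holds.

Call:
send_rows:
  offset:
    - [0,0.004,-0.016]
    - [0,0.008,-0.032]
    - [0,0.008,-0.032]
    - [0,0.008,-0.032]
  delta_rot:
    - [0,0,0]
    - [0,0,0]
    - [0,0,0]
    - [0,0,0]

```text
time: 15.85
tool_pos: [566.6, 16.4, 29.9]
tcp_rot: [2.896, -0.001, 3.136]
contact_force: [-2.5, -0.1, 6.0]
grip_width: 17.5
finger_force: 30.0
```

Call:
send_rows:
  offset:
    - [0,0.002,-0.008]
    - [0,0.004,-0.016]
    - [0,0.004,-0.016]
    - [0,0.004,-0.016]
  delta_rot:
    - [0,0,0]
    - [0,0,0]
    - [0,0,0]
    - [0,0,0]

```text
time: 16.35
tool_pos: [566.4, 16.2, 30.8]
tcp_rot: [2.897, -0.001, 3.136]
contact_force: [2.2, 2.6, -11.6]
grip_width: 17.1
finger_force: 30.0
```

The jaw holds the tube: 11.6 N downward on a 1 mm pull. Release with a narrow opening and retreat.

Call:
send_rows:
  offset:
    - [0,-0.003,0.012]
    - [0,-0.003,0.012]
    - [0,-0.003,0.012]
  delta_rot:
    - [0,0,0]
    - [0,0,0]
    - [0,0,0]

```text
time: 16.73
tool_pos: [566.7, 16.0, 30.3]
tcp_rot: [2.897, -0.0, 3.136]
contact_force: [-0.2, 1.4, -3.8]
grip_width: 17.0
finger_force: 30.0
```

Call:
send_rows:
  offset:
    - [0,0,0]
    - [0,0,0]
    - [0,0,0]
    - [0,0,0]
  delta_rot:
    - [0,0,0]
    - [0,0,0]
    - [0,0,0]
    - [0,0,0]
  grip: 0.33

```text
time: 17.23
tool_pos: [567.2, 16.0, 30.6]
tcp_rot: [2.897, 0.001, 3.136]
contact_force: [1.0, 1.0, 1.2]
grip_width: 30.3
finger_force: 0.6
```

Call:
send_rows:
  offset:
    - [0,0,-0.1]
    - [0,0,-0.3]
    - [0,0,-0.6]
    - [0,0,-1.0]
    - [0,0,-1.0]
  delta_rot:
    - [0,0,0]
    - [0,0,0]
    - [0,0,0]
    - [0,0,0]
    - [0,0,0]

```text
time: 17.85
tool_pos: [568.9, -14.6, 151.0]
tcp_rot: [2.9, 0.008, 3.135]
contact_force: [0.2, 0.2, 0.8]
grip_width: 30.2
finger_force: 0.0
```

Call:
send_rows:
  offset:
    - [0,0,-0.2]
    - [0,0,-0.4]
    - [0,0,-0.4]
    - [0,0,-0.4]
  delta_rot:
    - [0.02,0,0]
    - [0.0389,0,0]
    - [0.0389,0,0]
    - [0.0389,0,0]
  grip: 0.95

```text
time: 18.35
tool_pos: [565.9, -24.4, 192.0]
tcp_rot: [3.14, -0.002, 3.136]
contact_force: [-0.2, 0.4, -0.2]
grip_width: 65.6
finger_force: 0.0
```

```bash
python3 - <<'E'
from h import *
tins([(608,-194)],(76,)); 
E
python3 - <<'E'
from h import *
optics.capture("top")
print([(np.round(d["uv"]).tolist(),round(d["confidence"],2)) for d in finder.pinpoint("tin_a","top")])
S=[d["region"] for d in finder.silhouettes("tin_a","top")]
for h,x,y in((52,455.5,-194),(64,481,-322),(76,608,-194),(88,629.5,-304)):
    for r in S:
        u=proj([x,y,h/2],"top")[0]
        if np.hypot(*(np.argwhere(r).mean(0)[::-1]-u))<25: print(h,fit_tin(x,y,{"top":r},(h,)))
E
```

```text
(608, -194) ['scene', 'top'] [(np.float64(0.932), 76, [606.8, -196.0])]
[([398.0, 284.0], 0.89), ([498.0, 218.0], 0.88), ([431.0, 188.0], 0.86), ([391.0, 217.0], 0.85), ([339.0, 226.0], 0.62), ([344.0, 296.0], 0.55)]
52 [(np.float64(0.904), 52, [455.5, -192.1])]
64 [(np.float64(0.883), 64, [480.6, -319.2])]
76 [(np.float64(0.9), 76, [608.5, -191.8])]
88 [(np.float64(0.946), 88, [629.5, -303.1])]
```

Call:
send_rows:
  offset:
    - [-0.09,-0.354,0]
    - [-0.178,-0.707,0]
  delta_rot:
    - [0,0,0]
    - [0,0,0]
  grip: 0.95

```text
time: 18.95
tool_pos: [587.8, -110.4, 193.2]
tcp_rot: [3.141, 0.0, 3.137]
contact_force: [1.2, 0.8, 0.1]
grip_width: 87.5
finger_force: 0.0
```

Call:
send_rows:
  offset:
    - [-0.09,-0.354,0]
    - [-0.178,-0.707,0]
    - [-0.178,-0.707,0]
    - [-0.178,-0.707,0]
    - [-0.178,-0.707,0]
  delta_rot:
    - [0,0,0]
    - [0,0,0]
    - [0,0,0]
    - [0,0,0]
    - [0,0,0]

```text
time: 19.58
tool_pos: [608.3, -193.3, 193.3]
tcp_rot: [3.141, -0.0, 3.137]
contact_force: [-0.3, 0.1, 0.2]
grip_width: 87.3
finger_force: 0.0
```

Call:
send_rows:
  offset:
    - [0,0,0.3]
    - [0,0,0.6]
    - [0,0,0.6]
    - [0,0,0.6]
    - [0,0,0.6]
  delta_rot:
    - [0,0,0]
    - [0,0,0]
    - [0,0,0]
    - [0,0,0]
    - [0,0,0]

```text
time: 20.2
tool_pos: [609.3, -194.8, 123.3]
tcp_rot: [-3.14, 0.003, 3.136]
contact_force: [-0.9, 0.1, -0.0]
grip_width: 87.1
finger_force: 0.0
```

Call:
send_rows:
  offset:
    - [0.003,0,0.25]
    - [0.006,0,0.5]
    - [0.006,0,0.7]
    - [0.006,0,0.725]
    - [0.006,0,0.725]
    - [0.006,0,0.725]
  delta_rot:
    - [0,0,0]
    - [0,0,0]
    - [0,0,0]
    - [0,0,0]
    - [0,0,0]
    - [0,0,0]

```text
time: 20.95
tool_pos: [608.5, -195.0, 35.9]
tcp_rot: [-3.141, 0.003, 3.136]
contact_force: [-0.1, 0.2, 0.6]
grip_width: 87.3
finger_force: 0.0
```

Call:
send_rows:
  offset:
    - [0,0,0]
    - [0,0,0]
    - [0,0,0]
    - [0,0,0]
    - [0,0,0]
    - [0,0,0]
    - [0,0,0]
  delta_rot:
    - [0,0,0]
    - [0,0,0]
    - [0,0,0]
    - [0,0,0]
    - [0,0,0]
    - [0,0,0]
    - [0,0,0]
  grip: 0.0

```text
time: 21.82
tool_pos: [607.7, -194.6, 34.3]
tcp_rot: [3.142, 0.0, 3.136]
contact_force: [-1.0, 1.5, 2.3]
grip_width: 59.2
finger_force: 30.0
```

Call:
send_rows:
  offset:
    - [0,0,-0.2]
    - [0,0,-0.6]
    - [0,0,-1.0]
    - [0,0,-1.0]
    - [0,0,-1.0]
  delta_rot:
    - [0,0,0]
    - [0,0,0]
    - [0,0,0]
    - [0,0,0]
    - [0,0,0]

```text
time: 22.45
tool_pos: [607.0, -194.4, 153.1]
tcp_rot: [3.141, -0.002, 3.136]
contact_force: [0.1, -0.1, -2.8]
grip_width: 59.7
finger_force: 30.0
```

Call:
send_rows:
  offset:
    - [0.009,0.45,-0.17]
    - [0.018,0.9,-0.17]
    - [0.018,0.994,-0.17]
  delta_rot:
    - [0,0,0]
    - [0,0,0]
    - [0,0,0]

```text
time: 22.82
tool_pos: [604.9, -71.9, 172.6]
tcp_rot: [3.14, -0.004, 3.139]
contact_force: [0.1, -0.7, -2.3]
grip_width: 59.6
finger_force: 30.0
```

Call:
send_rows:
  offset:
    - [0.009,0.45,0]
    - [0.018,0.9,0]
    - [0.018,0.994,0]
  delta_rot:
    - [0,0,0]
    - [0,0,0]
    - [0,0,0]

```text
time: 23.2
tool_pos: [603.7, 46.5, 172.8]
tcp_rot: [3.141, -0.003, 3.139]
contact_force: [0.1, -0.7, -2.5]
grip_width: 59.4
finger_force: 30.0
```

Call:
send_rows:
  offset:
    - [0.009,0.4,0]
    - [0.018,0.7,0]
    - [0.018,0.9,0]
    - [0.018,0.994,0]
    - [0.018,0.994,0]
    - [0.018,0.994,0]
    - [0.018,0.994,0]
    - [0.018,0.994,0]
  delta_rot:
    - [0,0,0]
    - [0,0,0]
    - [0,0,0]
    - [0,0,0]
    - [0,0,0]
    - [0,0,0]
    - [0,0,0]
    - [0,0,0]

```text
time: 24.2
tool_pos: [603.3, 162.6, 174.7]
tcp_rot: [3.142, 0.0, 3.135]
contact_force: [-0.1, 0.3, -1.2]
grip_width: 59.7
finger_force: 30.0
```

```bash
python3 - <<'E'
from h import *
print(get_obs()["tool_pos"])
p=[567.2,163.5,1.5653]
im=optics.capture("scene")[:,:,::-1].copy(); x,y,z=get_obs()["tool_pos"]
P=np.r_[np.c_[circ+[x,y],np.full(60,z-34)],np.c_[circ+[x,y],np.full(60,z+42)]]
for q in proj(P,"scene"): cv2.circle(im,tuple(int(v*16) for v in q),8,(0,0,255),-1,cv2.LINE_AA,4)
cv2.imwrite("pics/c4.png",cv2.resize(im[170:310,350:520],None,fx=4.2,fy=4.2,interpolation=cv2.INTER_CUBIC))
E
```

```text
[603.33115348 162.6069959  174.72335464]
```

View pics/c4.png

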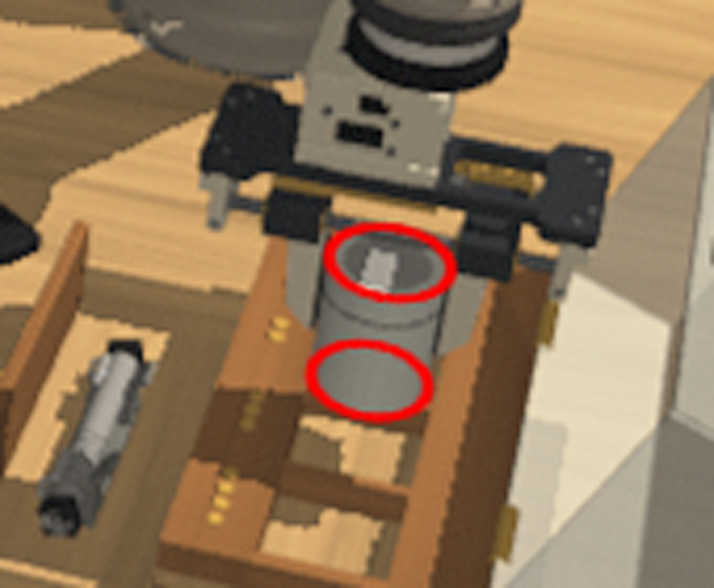

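The infuser is clipped in place at lower left (100,440). The held tin is over pocket 3, slightly right of the model ellipse, so I'll quantify that camera-to-robot offset.

```bash
python3 - <<'E'
from h import *
x,y,z=get_obs()["tool_pos"]
import h
for n in ("scene",):
    optics.capture(n)
    R=[d["region"] for d in finder.silhouettes("tin_c",n)]
    u=proj([x,y,z],n)[0]
    r=min(R,key=lambda r:np.hypot(*(np.argwhere(r).mean(0)[::-1]-u)))
    def mask(px,py):
        P=np.r_[np.c_[circ+[px,py],np.full(60,z-34)],np.c_[circ+[px,py],np.full(60,z+42)]]
        m=np.zeros((480,640),np.uint8); cv2.fillConvexPoly(m,cv2.convexHull(np.round(proj(P,n)*16).astype(np.int32)),1,shift=4); return m>0
    m=mask(x,y)
    for v in range(int(u[1])-20,int(u[1])+26,3):
        a=np.nonzero(r[v])[0];b=np.nonzero(m[v])[0]; print(v,(a.min(),a.max()) if len(a) else None,(b.min(),b.max()) if len(b) else None)
E
```

```text
227 (np.int64(430), np.int64(445)) (np.int64(430), np.int64(453))
230 (np.int64(428), np.int64(454)) (np.int64(428), np.int64(456))
233 (np.int64(428), np.int64(456)) (np.int64(427), np.int64(457))
236 (np.int64(427), np.int64(455)) (np.int64(427), np.int64(457))
239 (np.int64(427), np.int64(455)) (np.int64(427), np.int64(456))
242 (np.int64(426), np.int64(454)) (np.int64(426), np.int64(455))
245 (np.int64(425), np.int64(453)) (np.int64(426), np.int64(455))
248 (np.int64(425), np.int64(453)) (np.int64(425), np.int64(454))
251 (np.int64(425), np.int64(452)) (np.int64(425), np.int64(454))
254 (np.int64(424), np.int64(452)) (np.int64(424), np.int64(453))
257 (np.int64(424), np.int64(451)) (np.int64(424), np.int64(453))
260 (np.int64(424), np.int64(451)) (np.int64(424), np.int64(452))
263 (np.int64(426), np.int64(450)) (np.int64(425), np.int64(451))
266 (np.int64(430), np.int64(448)) (np.int64(428), np.int64(449))
269 None (np.int64(436), np.int64(444))
272 None None
```

Call:
send_rows:
  offset:
    - [0,0.004,0.15]
    - [0,0.004,0.25]
    - [0,0.004,0.33]
    - [0,0.004,0.41]
    - [0,0.004,0.41]
    - [0,0.004,0.41]
  delta_rot:
    - [0,0,0]
    - [0,0,0]
    - [0,0,0]
    - [0,0,0]
    - [0,0,0]
    - [0,0,0]

```text
time: 25.1
tool_pos: [603.5, 163.8, 125.8]
tcp_rot: [3.141, 0.001, 3.136]
contact_force: [0.1, -1.2, -1.2]
grip_width: 60.0
finger_force: 30.0
```

Call:
send_rows:
  offset:
    - [0,0,0.02]
    - [0,0,0.04]
    - [0,0,0.055]
    - [0,0,0.055]
    - [0,0,0.055]
  delta_rot:
    - [0,0,0]
    - [0,0,0]
    - [0,0,0]
    - [0,0,0]
    - [0,0,0]

```text
time: 25.72
tool_pos: [603.3, 163.8, 118.9]
tcp_rot: [3.141, 0.0, 3.136]
contact_force: [-0.1, -0.2, -0.8]
grip_width: 59.5
finger_force: 30.0
```

Call:
send_rows:
  offset:
    - [0,0,0.006]
    - [0,0,0.006]
    - [0,0,0.006]
    - [0,0,0.006]
  delta_rot:
    - [0,0,0]
    - [0,0,0]
    - [0,0,0]
    - [0,0,0]
  grip: 0.9

```text
time: 26.22
tool_pos: [603.2, 163.8, 118.2]
tcp_rot: [3.141, 0.0, 3.136]
contact_force: [-0.6, -0.3, -0.2]
grip_width: 82.4
finger_force: 0.0
```

Call:
send_rows:
  offset:
    - [0,0,-0.1]
    - [0,0,-0.3]
    - [0,0,-0.7]
    - [0,0,-1.0]
    - [0,0,-1.0]
  delta_rot:
    - [0,0,0]
    - [0,0,0]
    - [0,0,0]
    - [0,0,0]
    - [0,0,0]

```text
time: 26.85
tool_pos: [604.8, 164.0, 242.7]
tcp_rot: [3.14, 0.008, 3.136]
contact_force: [-0.7, 0.5, -0.9]
grip_width: 82.4
finger_force: 0.0
```

Call:
send_rows:
  offset:
    - [-0.04,-0.5,0]
    - [-0.08,-0.98,0]
  delta_rot:
    - [0,0,0]
    - [0,0,0]
  grip: 0.95

```text
time: 27.1
tool_pos: [611.7, 45.3, 237.6]
tcp_rot: [-3.142, -0.001, 3.138]
contact_force: [0.2, -1.0, 0.8]
grip_width: 87.3
finger_force: 0.0
```

Call:
send_rows:
  offset:
    - [-0.04,-0.5,0]
    - [-0.08,-0.98,0]
  delta_rot:
    - [0,0,0]
    - [0,0,0]

```text
time: 27.35
tool_pos: [620.6, -73.4, 237.5]
tcp_rot: [3.141, -0.001, 3.136]
contact_force: [0.5, 0.6, -0.3]
grip_width: 87.2
finger_force: 0.0
```

Call:
send_rows:
  offset:
    - [-0.04,-0.5,0]
    - [-0.08,-0.98,0]
  delta_rot:
    - [0,0,0]
    - [0,0,0]

```text
time: 27.6
tool_pos: [629.5, -191.1, 237.4]
tcp_rot: [3.141, -0.001, 3.136]
contact_force: [0.8, 1.0, 0.3]
grip_width: 87.1
finger_force: 0.0
```

Call:
send_rows:
  offset:
    - [0,-0.5,0]
    - [0,-0.96,0]
    - [0,-0.96,0]
    - [0,-0.96,0]
    - [0,-0.96,0]
  delta_rot:
    - [0,0,0]
    - [0,0,0]
    - [0,0,0]
    - [0,0,0]
    - [0,0,0]

```text
time: 28.22
tool_pos: [629.5, -302.8, 238.1]
tcp_rot: [3.141, -0.0, 3.137]
contact_force: [0.2, 0.3, -0.4]
grip_width: 87.3
finger_force: 0.0
```

Call:
send_rows:
  offset:
    - [0,-0.01,0.4]
    - [0,-0.01,0.8]
    - [0,-0.01,1.0]
    - [0,-0.01,1.0]
    - [0,-0.01,1.0]
  delta_rot:
    - [0,0,0]
    - [0,0,0]
    - [0,0,0]
    - [0,0,0]
    - [0,0,0]

```text
time: 28.85
tool_pos: [630.3, -305.2, 119.9]
tcp_rot: [-3.14, 0.002, 3.137]
contact_force: [-0.1, -0.5, 0.8]
grip_width: 87.2
finger_force: 0.0
```

Call:
send_rows:
  offset:
    - [0,0,0.25]
    - [0,0,0.5]
    - [0,0,0.65]
    - [0,0,0.7]
    - [0,0,0.7]
    - [0,0,0.7]
  delta_rot:
    - [0,0,0]
    - [0,0,0]
    - [0,0,0]
    - [0,0,0]
    - [0,0,0]
    - [0,0,0]

```text
time: 29.6
tool_pos: [630.0, -306.0, 35.5]
tcp_rot: [-3.14, 0.002, 3.136]
contact_force: [0.3, -0.8, 0.0]
grip_width: 87.0
finger_force: 0.0
```

Call:
send_rows:
  offset:
    - [0,0,0]
    - [0,0,0]
    - [0,0,0]
    - [0,0,0]
    - [0,0,0]
    - [0,0,0]
    - [0,0,0]
  delta_rot:
    - [0,0,0]
    - [0,0,0]
    - [0,0,0]
    - [0,0,0]
    - [0,0,0]
    - [0,0,0]
    - [0,0,0]
  grip: 0.0

```text
time: 30.48
tool_pos: [629.4, -305.4, 34.2]
tcp_rot: [3.141, 0.0, 3.136]
contact_force: [-1.3, 2.5, 2.5]
grip_width: 60.0
finger_force: 30.0
```

Call:
send_rows:
  offset:
    - [0,0,-0.2]
    - [0,0,-0.6]
    - [0,0,-1.0]
    - [0,0,-1.0]
    - [0,0,-1.0]
  delta_rot:
    - [0,0,0]
    - [0,0,0]
    - [0,0,0]
    - [0,0,0]
    - [0,0,0]

```text
time: 31.1
tool_pos: [628.7, -305.5, 152.8]
tcp_rot: [3.141, -0.002, 3.136]
contact_force: [-0.1, 0.6, -1.5]
grip_width: 59.7
finger_force: 30.0
```

Call:
send_rows:
  offset:
    - [-0.06,0.45,-0.17]
    - [-0.11,0.9,-0.17]
    - [-0.11,0.976,-0.17]
  delta_rot:
    - [0,0,0]
    - [0,0,0]
    - [0,0,0]

```text
time: 31.48
tool_pos: [642.7, -184.6, 172.3]
tcp_rot: [3.139, -0.004, 3.14]
contact_force: [-0.1, 0.3, -2.0]
grip_width: 59.7
finger_force: 30.0
```

Call:
send_rows:
  offset:
    - [-0.06,0.45,0]
    - [-0.11,0.9,0]
    - [-0.11,0.976,0]
  delta_rot:
    - [0,0,0]
    - [0,0,0]
    - [0,0,0]

```text
time: 31.85
tool_pos: [656.5, -68.6, 172.4]
tcp_rot: [3.14, -0.003, 3.139]
contact_force: [0.8, 0.1, -1.6]
grip_width: 59.4
finger_force: 30.0
```

Call:
send_rows:
  offset:
    - [-0.06,0.45,0]
    - [-0.11,0.9,0]
    - [-0.11,0.976,0]
  delta_rot:
    - [0,0,0]
    - [0,0,0]
    - [0,0,0]

```text
time: 32.22
tool_pos: [670.6, 47.6, 172.8]
tcp_rot: [3.141, -0.002, 3.139]
contact_force: [-0.1, -0.4, -1.4]
grip_width: 59.8
finger_force: 30.0
```

Call:
send_rows:
  offset:
    - [-0.02,0.4,0]
    - [-0.032,0.7,0]
    - [-0.032,0.9,0]
    - [-0.032,0.976,0]
    - [-0.032,0.976,0]
    - [-0.032,0.976,0]
    - [-0.032,0.976,0]
    - [-0.032,0.976,0]
  delta_rot:
    - [0,0,0]
    - [0,0,0]
    - [0,0,0]
    - [0,0,0]
    - [0,0,0]
    - [0,0,0]
    - [0,0,0]
    - [0,0,0]

```text
time: 33.22
tool_pos: [675.6, 161.9, 174.6]
tcp_rot: [-3.142, 0.0, 3.135]
contact_force: [-0.5, -1.1, -2.4]
grip_width: 60.0
finger_force: 30.0
```

Call:
send_rows:
  offset:
    - [0,0.008,0.15]
    - [0,0.008,0.25]
    - [0,0.008,0.33]
    - [0,0.008,0.41]
    - [0,0.008,0.41]
    - [0,0.008,0.41]
  delta_rot:
    - [0,0,0]
    - [0,0,0]
    - [0,0,0]
    - [0,0,0]
    - [0,0,0]
    - [0,0,0]

```text
time: 33.98
tool_pos: [675.7, 163.6, 125.8]
tcp_rot: [3.141, 0.001, 3.136]
contact_force: [-0.0, -0.0, -1.0]
grip_width: 59.9
finger_force: 30.0
```

Call:
send_rows:
  offset:
    - [0,0,0.02]
    - [0,0,0.04]
    - [0,0,0.055]
    - [0,0,0.055]
    - [0,0,0.055]
  delta_rot:
    - [0,0,0]
    - [0,0,0]
    - [0,0,0]
    - [0,0,0]
    - [0,0,0]

```text
time: 34.6
tool_pos: [675.5, 163.6, 118.8]
tcp_rot: [3.142, 0.0, 3.136]
contact_force: [0.1, 0.6, -1.5]
grip_width: 59.8
finger_force: 30.0
```

Call:
send_rows:
  offset:
    - [0,0,0.006]
    - [0,0,0.006]
    - [0,0,0.006]
    - [0,0,0.006]
  delta_rot:
    - [0,0,0]
    - [0,0,0]
    - [0,0,0]
    - [0,0,0]
  grip: 0.9

```text
time: 35.1
tool_pos: [675.5, 163.6, 118.1]
tcp_rot: [3.141, 0.0, 3.136]
contact_force: [-0.7, 0.1, -0.1]
grip_width: 82.4
finger_force: 0.0
```

Call:
send_rows:
  offset:
    - [0,0,-0.1]
    - [0,0,-0.3]
    - [0,0,-0.7]
    - [0,0,-1.0]
    - [0,0,-1.0]
  delta_rot:
    - [0,0,0]
    - [0,0,0]
    - [0,0,0]
    - [0,0,0]
    - [0,0,0]

```text
time: 35.72
tool_pos: [677.0, 163.8, 243.2]
tcp_rot: [3.14, 0.009, 3.136]
contact_force: [-0.8, -0.5, -0.8]
grip_width: 82.5
finger_force: 0.0
```

Call:
send_rows:
  offset:
    - [0.3,-0.45,0]
    - [0.6,-0.9,0]
    - [0.6,-0.9,0]
    - [0.6,-0.9,0]
  delta_rot:
    - [0,0,0]
    - [0,0,0]
    - [0,0,0]
    - [0,0,0]
  grip: 0.95

```text
time: 36.22
tool_pos: [603.0, 55.9, 238.1]
tcp_rot: [3.141, 0.0, 3.135]
contact_force: [0.1, -0.7, 0.7]
grip_width: 87.1
finger_force: 0.0
```

```bash
python3 - <<'E'
from h import *
print(get_obs()["tool_pos"])
tins([(455.5,-193.5),(481,-321)],(52,64))
E
```

```text
[602.98247438  55.86878324 238.14127805]
(455.5, -193.5) ['scene'] [(np.float64(0.912), 52, [451.0, -197.3]), (np.float64(0.795), 64, [455.6, -193.5])]
(481, -321) ['scene', 'top'] [(np.float64(0.893), 64, [481.5, -321.4]), (np.float64(0.876), 52, [480.6, -322.0])]
```

Call:
send_rows:
  offset:
    - [0.125,-0.4,0]
    - [0.249,-0.786,0]
  delta_rot:
    - [0,0,0]
    - [0,0,0]

```text
time: 36.67
tool_pos: [572.6, -37.9, 237.5]
tcp_rot: [3.142, -0.0, 3.139]
contact_force: [0.5, -1.1, -0.5]
grip_width: 87.3
finger_force: 0.0
```

Call:
send_rows:
  offset:
    - [0.125,-0.4,0]
    - [0.249,-0.786,0]
  delta_rot:
    - [0,0,0]
    - [0,0,0]

```text
time: 36.92
tool_pos: [542.1, -133.0, 237.8]
tcp_rot: [3.141, 0.0, 3.137]
contact_force: [-0.8, -1.1, 0.3]
grip_width: 87.5
finger_force: 0.0
```

Call:
send_rows:
  offset:
    - [0.125,-0.4,0]
    - [0.249,-0.786,0]
  delta_rot:
    - [0,0,0]
    - [0,0,0]

```text
time: 37.17
tool_pos: [511.8, -227.4, 237.8]
tcp_rot: [3.141, 0.0, 3.137]
contact_force: [0.9, 0.0, 0.1]
grip_width: 87.0
finger_force: 0.0
```

Call:
send_rows:
  offset:
    - [0.125,-0.4,0]
    - [0.249,-0.786,0]
    - [0.249,-0.786,0]
    - [0.249,-0.786,0]
    - [0.249,-0.786,0]
  delta_rot:
    - [0,0,0]
    - [0,0,0]
    - [0,0,0]
    - [0,0,0]
    - [0,0,0]

```text
time: 37.8
tool_pos: [481.9, -319.3, 237.9]
tcp_rot: [3.141, 0.0, 3.138]
contact_force: [-0.2, 0.4, -0.3]
grip_width: 87.1
finger_force: 0.0
```

Call:
send_rows:
  offset:
    - [0,0,0.4]
    - [0,0,0.8]
    - [0,0,1.0]
    - [0,0,1.0]
    - [0,0,1.0]
  delta_rot:
    - [0,0,0]
    - [0,0,0]
    - [0,0,0]
    - [0,0,0]
    - [0,0,0]

```text
time: 38.42
tool_pos: [482.1, -320.5, 119.3]
tcp_rot: [-3.14, 0.002, 3.137]
contact_force: [-0.2, 0.1, 0.6]
grip_width: 87.4
finger_force: 0.0
```

Call:
send_rows:
  offset:
    - [0,0,0.25]
    - [0,0,0.5]
    - [0,0,0.7]
    - [0,0,0.735]
    - [0,0,0.735]
    - [0,0,0.735]
  delta_rot:
    - [0,0,0]
    - [0,0,0]
    - [0,0,0]
    - [0,0,0]
    - [0,0,0]
    - [0,0,0]

```text
time: 39.17
tool_pos: [482.0, -321.2, 31.3]
tcp_rot: [-3.14, 0.002, 3.136]
contact_force: [0.1, 0.5, 0.2]
grip_width: 87.4
finger_force: 0.0
```

Call:
send_rows:
  offset:
    - [0,0,0]
    - [0,0,0]
    - [0,0,0]
    - [0,0,0]
    - [0,0,0]
    - [0,0,0]
    - [0,0,0]
  delta_rot:
    - [0,0,0]
    - [0,0,0]
    - [0,0,0]
    - [0,0,0]
    - [0,0,0]
    - [0,0,0]
    - [0,0,0]
  grip: 0.0

```text
time: 40.05
tool_pos: [481.2, -320.6, 29.9]
tcp_rot: [-3.142, 0.0, 3.136]
contact_force: [-0.7, -0.8, 3.2]
grip_width: 59.2
finger_force: 30.0
```

Call:
send_rows:
  offset:
    - [0,0,-0.2]
    - [0,0,-0.6]
    - [0,0,-1.0]
    - [0,0,-1.0]
    - [0,0,-1.0]
  delta_rot:
    - [0,0,0]
    - [0,0,0]
    - [0,0,0]
    - [0,0,0]
    - [0,0,0]

```text
time: 40.67
tool_pos: [480.6, -320.1, 148.8]
tcp_rot: [3.14, -0.001, 3.136]
contact_force: [-1.1, 1.1, -1.8]
grip_width: 59.5
finger_force: 30.0
```

Call:
send_rows:
  offset:
    - [-0.04,0.4,-0.2]
    - [-0.079,0.807,-0.2]
  delta_rot:
    - [0,0,0]
    - [0,0,0]

```text
time: 40.92
tool_pos: [491.1, -223.1, 173.1]
tcp_rot: [3.141, -0.0, 3.134]
contact_force: [0.9, 0.5, -1.6]
grip_width: 59.4
finger_force: 30.0
```

Call:
send_rows:
  offset:
    - [-0.04,0.4,0]
    - [-0.079,0.807,0]
  delta_rot:
    - [0,0,0]
    - [0,0,0]

```text
time: 41.18
tool_pos: [500.2, -125.2, 171.8]
tcp_rot: [3.14, -0.003, 3.135]
contact_force: [0.4, -0.1, -0.7]
grip_width: 59.4
finger_force: 30.0
```

Call:
send_rows:
  offset:
    - [-0.04,0.4,0]
    - [-0.079,0.807,0]
  delta_rot:
    - [0,0,0]
    - [0,0,0]

```text
time: 41.42
tool_pos: [510.3, -28.5, 171.8]
tcp_rot: [3.141, -0.004, 3.136]
contact_force: [0.2, -0.8, -0.6]
grip_width: 59.2
finger_force: 30.0
```

Call:
send_rows:
  offset:
    - [-0.04,0.4,0]
    - [-0.079,0.807,0]
  delta_rot:
    - [0,0,0]
    - [0,0,0]

```text
time: 41.68
tool_pos: [520.3, 68.1, 171.8]
tcp_rot: [3.142, -0.004, 3.136]
contact_force: [0.6, -0.1, -1.3]
grip_width: 59.6
finger_force: 30.0
```

Call:
send_rows:
  offset:
    - [-0.04,0.4,0]
    - [-0.079,0.7,0]
    - [-0.079,0.807,0]
    - [-0.079,0.807,0]
    - [-0.079,0.807,0]
    - [-0.079,0.807,0]
    - [-0.079,0.807,0]
  delta_rot:
    - [0,0,0]
    - [0,0,0]
    - [0,0,0]
    - [0,0,0]
    - [0,0,0]
    - [0,0,0]
    - [0,0,0]

```text
time: 42.55
tool_pos: [531.4, 162.5, 173.9]
tcp_rot: [3.142, 0.0, 3.135]
contact_force: [0.7, 0.4, -1.7]
grip_width: 59.6
finger_force: 30.0
```

Call:
send_rows:
  offset:
    - [0,0.005,0.15]
    - [0,0.005,0.27]
    - [0,0.005,0.36]
    - [0,0.005,0.437]
    - [0,0.005,0.437]
    - [0,0.005,0.437]
  delta_rot:
    - [0,0,0]
    - [0,0,0]
    - [0,0,0]
    - [0,0,0]
    - [0,0,0]
    - [0,0,0]

```text
time: 43.3
tool_pos: [531.6, 164.0, 121.7]
tcp_rot: [3.141, 0.001, 3.136]
contact_force: [-0.4, -0.2, -1.3]
grip_width: 59.7
finger_force: 30.0
```

Call:
send_rows:
  offset:
    - [0,0,0.02]
    - [0,0,0.04]
    - [0,0,0.055]
    - [0,0,0.055]
    - [0,0,0.055]
  delta_rot:
    - [0,0,0]
    - [0,0,0]
    - [0,0,0]
    - [0,0,0]
    - [0,0,0]

```text
time: 43.92
tool_pos: [531.4, 163.9, 114.8]
tcp_rot: [3.142, 0.0, 3.136]
contact_force: [-0.1, -0.0, -1.4]
grip_width: 59.6
finger_force: 30.0
```

Call:
send_rows:
  offset:
    - [0,0,0.006]
    - [0,0,0.006]
    - [0,0,0.006]
    - [0,0,0.006]
  delta_rot:
    - [0,0,0]
    - [0,0,0]
    - [0,0,0]
    - [0,0,0]
  grip: 0.9

```text
time: 44.42
tool_pos: [531.4, 163.9, 114.1]
tcp_rot: [3.141, 0.0, 3.136]
contact_force: [0.6, -0.2, -0.4]
grip_width: 82.6
finger_force: 0.0
```

Call:
send_rows:
  offset:
    - [0,0,-0.1]
    - [0,0,-0.3]
    - [0,0,-0.7]
    - [0,0,-1.0]
    - [0,0,-1.0]
    - [0,0,-1.0]
  delta_rot:
    - [0,0,0]
    - [0,0,0]
    - [0,0,0]
    - [0,0,0]
    - [0,0,0]
    - [0,0,0]

```text
time: 45.18
tool_pos: [530.9, 163.9, 233.9]
tcp_rot: [3.142, -0.0, 3.136]
contact_force: [-0.2, -0.5, -0.9]
grip_width: 82.8
finger_force: 0.0
```

```bash
python3 - <<'E'
from h import *
print(get_obs()["tool_pos"])
tins([(455.5,-193.5)],(52,64))
tins([(455.5,-193.5)],(52,))
E
```

```text
[530.94322014 163.8666609  233.88089098]
(455.5, -193.5) ['scene', 'top'] [(np.float64(0.909), 52, [455.8, -194.4]), (np.float64(0.842), 64, [455.6, -194.5])]
(455.5, -193.5) ['scene'] [(np.float64(0.941), 52, [451.8, -197.1])]
```

Call:
send_rows:
  offset:
    - [0.1,-0.5,0]
    - [0.204,-0.994,0]
    - [0.204,-0.994,0]
  delta_rot:
    - [0,0,0]
    - [0,0,0]
    - [0,0,0]
  grip: 0.95

```text
time: 45.95
tool_pos: [505.6, 41.5, 234.1]
tcp_rot: [-3.141, -0.0, 3.131]
contact_force: [-0.1, -0.1, 0.5]
grip_width: 87.3
finger_force: 0.0
```

Call:
send_rows:
  offset:
    - [0.1,-0.5,0]
    - [0.204,-0.994,0]
    - [0.204,-0.994,0]
  delta_rot:
    - [0,0,0]
    - [0,0,0]
    - [0,0,0]

```text
time: 46.32
tool_pos: [480.7, -77.0, 234.0]
tcp_rot: [-3.141, 0.0, 3.131]
contact_force: [-0.1, 0.5, 0.1]
grip_width: 87.6
finger_force: 0.0
```

Call:
send_rows:
  offset:
    - [0.1,-0.5,0]
    - [0.204,-0.994,0]
    - [0.204,-0.994,0]
    - [0.204,-0.994,0]
    - [0.204,-0.994,0]
  delta_rot:
    - [0,0,0]
    - [0,0,0]
    - [0,0,0]
    - [0,0,0]
    - [0,0,0]

```text
time: 46.95
tool_pos: [456.4, -191.6, 234.0]
tcp_rot: [3.141, 0.0, 3.138]
contact_force: [-0.1, -0.5, 0.2]
grip_width: 87.3
finger_force: 0.0
```

Call:
send_rows:
  offset:
    - [0,0,0.4]
    - [0,0,0.8]
    - [0,0,1.0]
    - [0,0,1.0]
    - [0,0,1.0]
  delta_rot:
    - [0,0,0]
    - [0,0,0]
    - [0,0,0]
    - [0,0,0]
    - [0,0,0]

```text
time: 47.58
tool_pos: [456.8, -193.2, 115.2]
tcp_rot: [-3.141, 0.002, 3.137]
contact_force: [0.1, 0.2, 0.3]
grip_width: 87.2
finger_force: 0.0
```

Call:
send_rows:
  offset:
    - [0,0,0.25]
    - [0,0,0.5]
    - [0,0,0.68]
    - [0,0,0.717]
    - [0,0,0.717]
    - [0,0,0.717]
  delta_rot:
    - [0,0,0]
    - [0,0,0]
    - [0,0,0]
    - [0,0,0]
    - [0,0,0]
    - [0,0,0]

```text
time: 48.32
tool_pos: [456.7, -193.9, 29.2]
tcp_rot: [-3.14, 0.002, 3.136]
contact_force: [-0.2, 0.6, 0.5]
grip_width: 87.4
finger_force: 0.0
```

Call:
send_rows:
  offset:
    - [0,0,0]
    - [0,0,0]
    - [0,0,0]
    - [0,0,0]
    - [0,0,0]
    - [0,0,0]
    - [0,0,0]
  delta_rot:
    - [0,0,0]
    - [0,0,0]
    - [0,0,0]
    - [0,0,0]
    - [0,0,0]
    - [0,0,0]
    - [0,0,0]
  grip: 0.0

```text
time: 49.2
tool_pos: [455.9, -193.5, 28.1]
tcp_rot: [3.142, 0.0, 3.136]
contact_force: [0.3, -0.4, 3.5]
grip_width: 59.3
finger_force: 30.0
```

Call:
send_rows:
  offset:
    - [0,0,-0.2]
    - [0,0,-0.6]
    - [0,0,-1.0]
    - [0,0,-1.0]
    - [0,0,-1.0]
  delta_rot:
    - [0,0,0]
    - [0,0,0]
    - [0,0,0]
    - [0,0,0]
    - [0,0,0]

```text
time: 49.82
tool_pos: [455.2, -193.1, 147.0]
tcp_rot: [3.141, -0.001, 3.136]
contact_force: [0.0, 0.7, -1.8]
grip_width: 59.3
finger_force: 30.0
```

Call:
send_rows:
  offset:
    - [0,0.45,-0.2]
    - [-0.004,0.9,-0.2]
    - [-0.004,0.993,-0.2]
  delta_rot:
    - [0,0,0]
    - [0,0,0]
    - [0,0,0]

```text
time: 50.2
tool_pos: [455.6, -71.5, 170.3]
tcp_rot: [3.14, -0.004, 3.139]
contact_force: [0.5, -0.7, -1.6]
grip_width: 59.5
finger_force: 30.0
```

Call:
send_rows:
  offset:
    - [0,0.45,0]
    - [-0.004,0.9,0]
    - [-0.004,0.993,0]
  delta_rot:
    - [0,0,0]
    - [0,0,0]
    - [0,0,0]

```text
time: 50.58
tool_pos: [457.3, 46.7, 170.5]
tcp_rot: [3.141, -0.003, 3.139]
contact_force: [0.6, 0.1, -1.0]
grip_width: 59.4
finger_force: 30.0
```

Call:
send_rows:
  offset:
    - [0,0.4,0]
    - [-0.004,0.75,0]
    - [-0.004,0.9,0]
    - [-0.004,0.993,0]
    - [-0.004,0.993,0]
    - [-0.004,0.993,0]
    - [-0.004,0.993,0]
    - [-0.004,0.993,0]
  delta_rot:
    - [0,0,0]
    - [0,0,0]
    - [0,0,0]
    - [0,0,0]
    - [0,0,0]
    - [0,0,0]
    - [0,0,0]
    - [0,0,0]

```text
time: 51.58
tool_pos: [459.4, 163.5, 172.1]
tcp_rot: [3.142, 0.0, 3.135]
contact_force: [0.0, 0.8, -1.3]
grip_width: 59.1
finger_force: 30.0
```

Call:
send_rows:
  offset:
    - [0,0.003,0.15]
    - [0,0.003,0.27]
    - [0,0.003,0.36]
    - [0,0.003,0.44]
    - [0,0.003,0.44]
    - [0,0.003,0.44]
  delta_rot:
    - [0,0,0]
    - [0,0,0]
    - [0,0,0]
    - [0,0,0]
    - [0,0,0]
    - [0,0,0]

```text
time: 52.32
tool_pos: [459.6, 164.4, 119.5]
tcp_rot: [3.141, 0.001, 3.136]
contact_force: [-0.5, -0.1, -1.7]
grip_width: 59.2
finger_force: 30.0
```

Call:
send_rows:
  offset:
    - [0,0,0.02]
    - [0,0,0.04]
    - [0,0,0.055]
    - [0,0,0.055]
    - [0,0,0.055]
  delta_rot:
    - [0,0,0]
    - [0,0,0]
    - [0,0,0]
    - [0,0,0]
    - [0,0,0]

```text
time: 52.95
tool_pos: [459.4, 164.3, 112.6]
tcp_rot: [3.142, 0.0, 3.136]
contact_force: [0.2, -0.4, -1.4]
grip_width: 59.4
finger_force: 30.0
```

Call:
send_rows:
  offset:
    - [0,0,0.006]
    - [0,0,0.006]
    - [0,0,0.006]
    - [0,0,0.006]
  delta_rot:
    - [0,0,0]
    - [0,0,0]
    - [0,0,0]
    - [0,0,0]
  grip: 0.9

```text
time: 53.45
tool_pos: [459.4, 164.4, 111.9]
tcp_rot: [3.141, 0.0, 3.136]
contact_force: [0.3, -0.5, 0.5]
grip_width: 82.4
finger_force: 0.0
```

Call:
send_rows:
  offset:
    - [0,0,-0.1]
    - [0,0,-0.3]
    - [0,0,-0.7]
    - [0,0,-1.0]
    - [0,0,-1.0]
    - [0,0,-1.0]
  delta_rot:
    - [0,0,0]
    - [0,0,0]
    - [0,0,0]
    - [0,0,0]
    - [0,0,0]
    - [0,0,0]

```text
time: 54.2
tool_pos: [459.0, 164.3, 231.8]
tcp_rot: [-3.142, -0.0, 3.136]
contact_force: [-0.9, -0.7, -0.4]
grip_width: 83.0
finger_force: 0.0
```

Call:
send_rows:
  offset:
    - [0.2,0.5,-0.3]
    - [0.4,1.0,-0.6]
    - [0.4,1.0,-0.6]
  delta_rot:
    - [0,0,0]
    - [0,0,0]
    - [0,0,0]
  grip: 0.0

```text
time: 54.58
tool_pos: [410.9, 286.8, 304.4]
tcp_rot: [3.141, 0.0, 3.138]
contact_force: [0.7, -0.5, -0.3]
grip_width: 57.0
finger_force: 0.0
```

```bash
python3 - <<'E'
from h import *
print(get_obs()["tool_pos"],get_obs()["joint_positions"].round(2))
s=optics.capture("scene")[:,:,::-1]; t=optics.capture("top")[:,:,::-1]
a=cv2.resize(s[170:350,310:560],(640,460),interpolation=cv2.INTER_CUBIC)[:, :]
b=cv2.resize(t[130:340,20:300],(600,450),interpolation=cv2.INTER_CUBIC)
cv2.imwrite("pics/c5.png",np.hstack([cv2.resize(a,(420,302)),cv2.resize(b,(380,302))]))
S={"hood_tab":{n:[] for n in C}}
p=[567.2,163.5,1.5653]; Ti=np.linalg.inv(caddy_T(p))
uv={n:finder.pinpoint("hood_tab",n) for n in C}; print(uv)
E
```

```text
[410.91584022 286.82227663 304.43922693] [ 0.46  0.25  1.44  0.    1.45 -1.11]
{'scene': [{'uv': [525.6, 224.5], 'confidence': 0.85}, {'uv': [226.2, 307.3], 'confidence': 0.4}], 'top': [{'uv': [54.3, 232.9], 'confidence': 0.75}]}
```

View pics/c5.png

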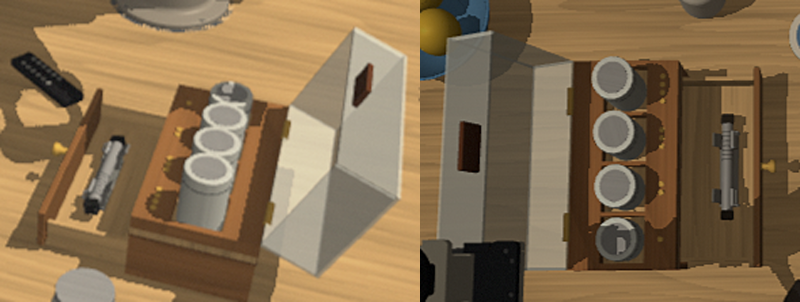

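All four tins stand in their pockets, shortest at one stud (right crop, from (617,240) up to (612,78)). The infuser lies in the clip at (727,165), and the hood tab is at (468,147). Next I'll plan the hood swing.

```bash
cat > hood.py <<'E'
from h import *
p=[567.2,163.5,1.5653]
def tab(th,r=175,hh=16): # caddy X,Z
    ph=np.pi-th; e=np.array([np.cos(ph),np.sin(ph)]); n=np.array([np.sin(th),np.cos(th)])
    return np.array([80,104])+r*e+hh*n
A=np.radians(30); v=np.array([np.cos(A),np.sin(A)]); u=np.array([-np.sin(A),np.cos(A)])
def tcp(th,w=10,d=8,lead=0):
    if th>np.pi/2-A: c=tab(th,190)-d*u       # finger front side on tab's outer edge
    else: c=tab(th,190-d)
    return c+w*v+lead*np.array([np.sin(th),np.cos(th)])
E
python3 - <<'E'
from hood import *
obs={"scene":(525.6,222.5),"top":(53.9,231.5)}
for d in range(100,123,3):
    X,Z=tab(np.radians(d)); P=cad2w(p,[X,0,Z]); print(d,X.round(),Z.round(),[ (proj(P,n)[0]-obs[n]).round(1).tolist() for n in C])
E
```

```text
100 126.0 274.0 [[-13.9, -10.5], [16.8, -0.9]]
103 135.0 271.0 [[-9.7, -8.6], [12.5, -0.6]]
106 144.0 268.0 [[-5.6, -6.5], [8.3, -0.2]]
109 152.0 264.0 [[-1.7, -4.3], [4.4, 0.1]]
112 160.0 260.0 [[2.1, -1.9], [0.7, 0.5]]
115 168.0 256.0 [[5.7, 0.7], [-2.6, 1.0]]
118 176.0 251.0 [[9.2, 3.4], [-5.7, 1.4]]
121 184.0 246.0 [[12.4, 6.2], [-8.5, 1.9]]
```

Call:
send_rows:
  offset:
    - [0,0,0]
    - [0,0,0]
    - [0,0,0]
    - [0,0,0]
    - [0,0,0]
    - [0,0,0]
    - [0,0,0]
    - [0,0,0]
  delta_rot:
    - [0,0,0.029]
    - [0,0,0.058]
    - [0,0,0.087]
    - [0,0,0.116]
    - [0,0,0.145]
    - [0,0,0.174]
    - [0,0,0.203]
    - [0,0,0.23]
  grip: 0.0

```text
time: 55.78
tool_pos: [412.2, 283.0, 302.3]
tcp_rot: [-3.139, 0.001, 1.683]
contact_force: [-0.2, -0.3, -0.6]
grip_width: 0.6
finger_force: 0.0
```

Call:
send_rows:
  offset:
    - [0,0,0]
    - [0,0,0]
    - [0,0,0]
    - [0,0,0]
  delta_rot:
    - [0,0,0.0197]
    - [0,0,0.0197]
    - [0,0,0.0197]
    - [0,0,0.0197]

```text
time: 56.28
tool_pos: [412.1, 284.3, 303.6]
tcp_rot: [-3.141, 0.0, 1.568]
contact_force: [-0.9, 0.2, 0.2]
grip_width: 0.4
finger_force: 0.0
```

Call:
send_rows:
  offset:
    - [0,0,0]
    - [0,0,0]
    - [0,0,0]
    - [0,0,0]
    - [0,0,0]
  delta_rot:
    - [0,0.028,0]
    - [0,0.056,0]
    - [0,0.0833,0]
    - [0,0.0833,0]
    - [0,0.0833,0]

```text
time: 56.9
tool_pos: [412.4, 284.5, 304.2]
tcp_rot: [3.141, -0.521, 1.567]
contact_force: [-0.5, 1.1, -0.1]
grip_width: 0.1
finger_force: 0.0
```

```bash
python3 - <<'E'
from hood import *
from scipy.spatial.transform import Rotation as Ro
o=get_obs(); T=np.linalg.inv(caddy_T(p)); q=(T@[*o["tool_pos"],1])[:3]; print(o["tool_pos"].round(1),o["tcp_rot"].round(3),o["joint_positions"].round(2),"caddy",q.round(1))
print(Ro.from_euler("xyz",o["tcp_rot"]).as_matrix().round(3))
f=lambda d:(np.array([d@v,-(d@u)])/120).round(3)
cur=np.array([q[0],q[2]])
th0=np.radians(112.5)
s=tcp(th0,lead=22); a=s+45*u
print("approach",a.round(),f(a-cur),"start",s.round(),f(s-a), "touch",tcp(th0).round(),f(tcp(th0)-s))
base=tcp(th0)
for k,d in enumerate(np.arange(112.5,-1,-4.5)):
    print(d,tcp(np.radians(d)).round(0),f(tcp(np.radians(d))-base))
    if k%8==0 and k: base=tcp(np.radians(d)); print("--")
E
```

```text
[412.4 284.5 304.2] [ 3.141 -0.521  1.567] [ 0.12  0.14  1.7   0.54  1.28 -0.03] caddy [120.2 155.5 304.2]
[[ 0.003  1.     0.003]
 [ 0.867 -0.004  0.498]
 [ 0.498  0.001 -0.867]]
approach [178. 302.] [0.408 0.256] start [200. 263.] [0.    0.375] touch [180. 271.] [-0.112 -0.145]
112.5 [180. 271.] [ 0. -0.]
108.0 [167. 278.] [-0.071 -0.102]
103.5 [153. 283.] [-0.151 -0.199]
99.0 [138. 287.] [-0.237 -0.288]
94.5 [124. 290.] [-0.331 -0.371]
90.0 [109. 292.] [-0.43  -0.446]
85.5 [ 94. 293.] [-0.535 -0.514]
81.0 [ 79. 292.] [-0.645 -0.572]
76.5 [ 64. 291.] [-0.76  -0.622]
--
72.0 [ 49. 288.] [-0.118 -0.041]
67.5 [ 35. 284.] [-0.239 -0.072]
63.0 [ 21. 279.] [-0.362 -0.094]
58.5 [  7. 273.] [-0.484 -0.106]
54.0 [ -5. 266.] [-0.603 -0.109]
49.5 [-17. 258.] [-0.723 -0.102]
45.0 [-29. 249.] [-0.841 -0.086]
40.5 [-39. 239.] [-0.958 -0.061]
--
36.0 [-49. 229.] [-0.114  0.034]
31.5 [-58. 218.] [-0.226  0.078]
27.0 [-66. 206.] [-0.334  0.13 ]
22.5 [-73. 193.] [-0.437  0.19 ]
18.0 [-79. 180.] [-0.535  0.258]
13.5 [-85. 167.] [-0.628  0.333]
9.0 [-89. 153.] [-0.714  0.416]
4.5 [-92. 139.] [-0.794  0.505]
--
0.0 [-93. 125.] [-0.072  0.095]
```

```bash
cat >> hood.py <<'E'
def tc(deg,lead=0):
    th=np.radians(deg); d=14 if deg>60 else 6+8*deg/60
    return tcp(th,d=d,lead=lead)
f=lambda d:(np.array([d@v,-(d@u)])/120).round(3).tolist()
E
python3 - <<'E'
from hood import *
o=get_obs(); T=np.linalg.inv(caddy_T(p)); q=(T@[*o["tool_pos"],1])[:3]
cur=np.array([q[0],q[2]]); s=tc(112.5,22); a=s+55*u
print("approach",a.round(),f(a-cur),"start",s.round(),f(s-a),"touch",tc(112.5).round(),f(tc(112.5)-s))
base=s
for k,d in enumerate([112.5,108,103.5,99,94.5,90,85.5,81,76.5,72,67.5,63,58.5,54,49.5,45,40.5,36,31.5,27,22.5,18,13.5,9,4.5,0]):
    if k and k%8==0: base=tc(112.5-4.5*(k-1)); print("--")
    print(d,tc(d).round(0),f(tc(d)-base))
print("press",f(tc(0,-3)-base))
E
```

```text
approach [176. 306.] [0.408, 0.223] start [203. 258.] [0.0, 0.458] touch [183. 266.] [-0.112, -0.145]
112.5 [183. 266.] [-0.112, -0.145]
108 [170. 273.] [-0.183, -0.248]
103.5 [156. 278.] [-0.262, -0.344]
99 [141. 282.] [-0.349, -0.434]
94.5 [127. 285.] [-0.442, -0.517]
90 [112. 287.] [-0.542, -0.592]
85.5 [ 97. 288.] [-0.647, -0.659]
81 [ 82. 287.] [-0.757, -0.718]
--
76.5 [ 67. 285.] [-0.114, -0.05]
72 [ 52. 283.] [-0.232, -0.091]
67.5 [ 38. 279.] [-0.353, -0.122]
63 [ 24. 273.] [-0.476, -0.144]
58.5 [ 10. 268.] [-0.597, -0.158]
54 [ -2. 261.] [-0.713, -0.165]
49.5 [-14. 254.] [-0.83, -0.164]
45 [-26. 246.] [-0.947, -0.154]
--
40.5 [-37. 237.] [-0.116, 0.02]
36 [-47. 227.] [-0.23, 0.049]
31.5 [-56. 217.] [-0.343, 0.087]
27 [-65. 205.] [-0.452, 0.134]
22.5 [-72. 193.] [-0.557, 0.189]
18 [-79. 180.] [-0.658, 0.253]
13.5 [-85. 167.] [-0.754, 0.325]
9 [-89. 153.] [-0.845, 0.405]
--
4.5 [-93. 139.] [-0.084, 0.087]
0 [-95. 125.] [-0.161, 0.18]
press [-0.174, 0.202]
```

Call:
send_rows:
  offset:
    - [0.1,0.33,0.05]
    - [0.2,0.65,0.1]
    - [0.2,0.65,0.1]
  delta_rot:
    - [0,0,0]
    - [0,0,0]
    - [0,0,0]

```text
time: 57.28
tool_pos: [491.4, 312.9, 305.0]
tcp_rot: [3.141, -0.522, 1.57]
contact_force: [0.4, -0.3, -0.5]
grip_width: 0.1
finger_force: 0.0
```

Call:
send_rows:
  offset:
    - [0.1,0.33,0.06]
    - [0.208,0.646,0.123]
    - [0.208,0.646,0.123]
    - [0.208,0.646,0.123]
    - [0.208,0.646,0.123]
  delta_rot:
    - [0,0,0]
    - [0,0,0]
    - [0,0,0]
    - [0,0,0]
    - [0,0,0]

```text
time: 57.9
tool_pos: [566.6, 339.9, 305.8]
tcp_rot: [3.141, -0.523, 1.568]
contact_force: [0.1, -0.3, -0.9]
grip_width: 0.5
finger_force: 0.0
```

Call:
send_rows:
  offset:
    - [0,0,0.2]
    - [0,0,0.4]
    - [0,0,0.458]
    - [0,0,0.458]
    - [0,0,0.458]
  delta_rot:
    - [0,0,0]
    - [0,0,0]
    - [0,0,0]
    - [0,0,0]
    - [0,0,0]

```text
time: 58.52
tool_pos: [568.2, 367.0, 258.8]
tcp_rot: [3.139, -0.524, 1.568]
contact_force: [-0.3, -0.3, -0.5]
grip_width: 0.4
finger_force: 0.0
```

```bash
python3 - <<'E'
from hood import *
o=get_obs(); T=np.linalg.inv(caddy_T(p)); q=(T@[*o["tool_pos"],1])[:3]; print(q.round(1),o["contact_force"].round(1),o["tcp_rot"].round(3),o["time"])
s=optics.capture("scene")[:,:,::-1]
cv2.imwrite("pics/c6.png",cv2.resize(s[120:320,430:630],None,fx=3,fy=3,interpolation=cv2.INTER_CUBIC))
E
```

```text
[2.035e+02 1.000e-01 2.588e+02] [-0.3 -0.3 -0.5] [ 3.139 -0.524  1.568] 58.525
```

View pics/c6.png

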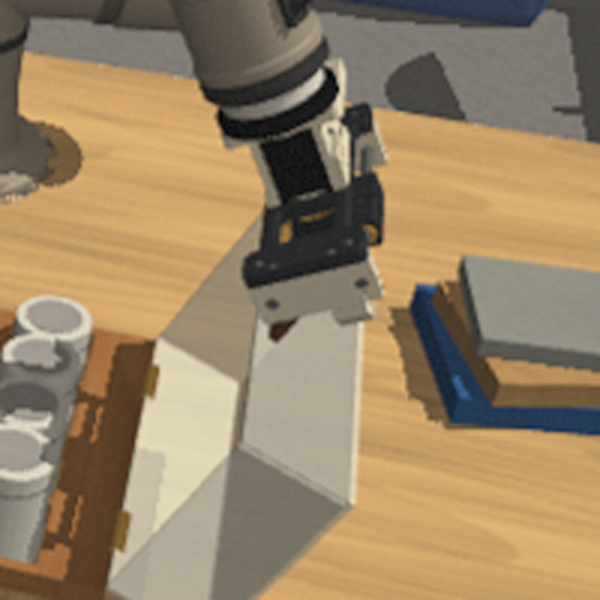

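The gripper stands behind the tab, which peeks out at (283,325) in the crop. Start the swing.

Call:
send_rows:
  offset:
    - [-0.112,0,-0.145]
    - [-0.183,0,-0.248]
    - [-0.262,0,-0.344]
    - [-0.349,0,-0.434]
    - [-0.442,0,-0.517]
    - [-0.542,0,-0.592]
    - [-0.647,0,-0.659]
    - [-0.757,0,-0.718]
  delta_rot:
    - [0,0,0]
    - [0,0,0]
    - [0,0,0]
    - [0,0,0]
    - [0,0,0]
    - [0,0,0]
    - [0,0,0]
    - [0,0,0]

```text
time: 59.58
tool_pos: [567.3, 244.5, 287.4]
tcp_rot: [3.141, -0.524, 1.567]
contact_force: [-2.8, 2.7, 3.9]
grip_width: 0.3
finger_force: 2.3
```

```bash
python3 - <<'E'
from hood import *
o=get_obs(); T=np.linalg.inv(caddy_T(p)); q=(T@[*o["tool_pos"],1])[:3]; print(q.round(1),o["contact_force"].round(1),o["tcp_rot"].round(3),o["time"])
s=optics.capture("scene")[:,:,::-1]
cv2.imwrite("pics/c7.png",cv2.resize(s[120:320,380:600],None,fx=2.4,fy=2.4,interpolation=cv2.INTER_CUBIC))
E
```

```text
[ 81.    0.3 287.4] [-2.8  2.7  3.9] [ 3.141 -0.524  1.567] 59.575
```

View pics/c7.png

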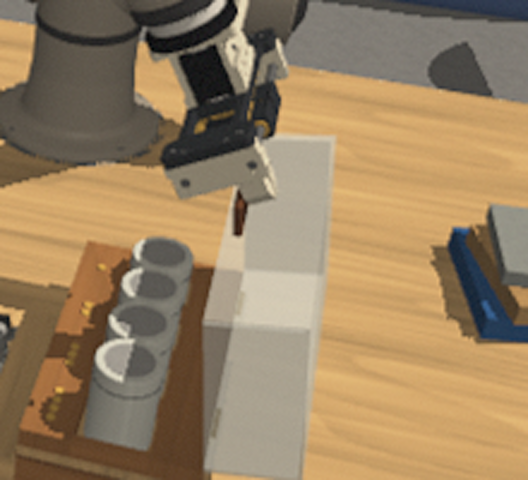

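The hood follows and now stands about upright, with the tab at crop (240,215). Continue.

Call:
send_rows:
  offset:
    - [-0.114,0,-0.05]
    - [-0.232,0,-0.091]
    - [-0.353,0,-0.122]
    - [-0.476,0,-0.144]
    - [-0.597,0,-0.158]
    - [-0.713,0,-0.165]
    - [-0.83,0,-0.164]
    - [-0.947,0,-0.154]
  delta_rot:
    - [0,0,0]
    - [0,0,0]
    - [0,0,0]
    - [0,0,0]
    - [0,0,0]
    - [0,0,0]
    - [0,0,0]
    - [0,0,0]

```text
time: 60.62
tool_pos: [566.8, 137.1, 245.2]
tcp_rot: [-3.141, -0.523, 1.567]
contact_force: [0.8, 1.9, 0.3]
grip_width: 0.5
finger_force: 1.0
```

```bash
python3 - <<'E'
from hood import *
optics.capture("scene"); 
for t in ("hood_tab",): print([(d["uv"],d["confidence"]) for d in finder.pinpoint(t,"scene")])
for b in ("hood",): print([(np.round(d["box"]),d["confidence"]) for d in finder.boxes_of(b,"scene")])
for d in (70,60,50,45,40,30,20):
    X,Z=tab(np.radians(d)); c=[]
    for yy in(-150,150):
        for (r,h) in((160,0),(160,80),(0,80)): X2,Z2=tab(np.radians(d),r,h); c.append(proj(cad2w(p,[X2,yy,Z2]),"scene")[0])
    c=np.array(c); print(d,proj(cad2w(p,[X,0,Z]),"scene")[0].round(),c.min(0).round(),c.max(0).round())
E
```

```text
[([430.3, 211.5], 0.94), ([373.8, 274.2], 0.63)]
[(array([418., 168., 511., 316.]), 0.81), (array([335., 169., 508., 351.]), 0.62)]
70 [466. 203.] [449. 170.] [516. 315.]
60 [452. 205.] [435. 168.] [515. 310.]
50 [438. 208.] [422. 167.] [512. 305.]
45 [432. 211.] [416. 167.] [511. 302.]
40 [426. 214.] [411. 168.] [509. 300.]
30 [415. 221.] [402. 172.] [505. 296.]
20 [407. 229.] [395. 177.] [500. 292.]
```

Hood at 45°, as planned. Continue down and press.

Call:
send_rows:
  offset:
    - [-0.116,0,0.02]
    - [-0.23,0,0.049]
    - [-0.343,0,0.087]
    - [-0.452,0,0.134]
    - [-0.557,0,0.189]
    - [-0.658,0,0.253]
    - [-0.754,0,0.325]
    - [-0.845,0,0.405]
  delta_rot:
    - [0,0,0]
    - [0,0,0]
    - [0,0,0]
    - [0,0,0]
    - [0,0,0]
    - [0,0,0]
    - [0,0,0]
    - [0,0,0]

```text
time: 61.78
tool_pos: [566.7, 73.9, 152.3]
tcp_rot: [3.141, -0.523, 1.567]
contact_force: [0.2, 2.0, 1.1]
grip_width: 0.1
finger_force: 0.4
```

Call:
send_rows:
  offset:
    - [-0.042,0,0.043]
    - [-0.084,0,0.087]
    - [-0.125,0,0.135]
    - [-0.161,0,0.18]
    - [-0.161,0,0.18]
    - [-0.161,0,0.18]
  delta_rot:
    - [0,0,0]
    - [0,0,0]
    - [0,0,0]
    - [0,0,0]
    - [0,0,0]
    - [0,0,0]

```text
time: 62.52
tool_pos: [566.8, 68.5, 125.0]
tcp_rot: [3.141, -0.524, 1.567]
contact_force: [-0.1, 0.3, 0.6]
grip_width: 0.5
finger_force: 1.0
```

Call:
send_rows:
  offset:
    - [-0.006,0,0.011]
    - [-0.0125,0,0.0217]
    - [-0.0125,0,0.0217]
    - [-0.0125,0,0.0217]
  delta_rot:
    - [0,0,0]
    - [0,0,0]
    - [0,0,0]
    - [0,0,0]

```text
time: 63.02
tool_pos: [567.0, 68.7, 124.1]
tcp_rot: [3.139, -0.525, 1.569]
contact_force: [-4.4, -0.8, 14.9]
grip_width: 0.4
finger_force: 7.9
```

Call:
send_rows:
  offset:
    - [-0.004,0,0.007]
    - [-0.008,0,0.0145]
    - [-0.008,0,0.0145]
    - [-0.008,0,0.0145]
  delta_rot:
    - [0,0,0]
    - [0,0,0]
    - [0,0,0]
    - [0,0,0]

```text
time: 63.52
tool_pos: [567.1, 68.7, 123.6]
tcp_rot: [3.138, -0.526, 1.57]
contact_force: [-7.7, -3.7, 26.5]
grip_width: 0.1
finger_force: 13.2
```

Call:
send_rows:
  offset:
    - [0,0,-0.2]
    - [0,0,-0.4]
    - [0,0,-0.6]
    - [0,0,-0.6]
  delta_rot:
    - [0,0,0]
    - [0,0,0]
    - [0,0,0]
    - [0,0,0]

```text
time: 64.03
tool_pos: [567.4, 31.4, 183.1]
tcp_rot: [3.138, -0.522, 1.568]
contact_force: [0.1, 0.0, 0.4]
grip_width: 0.6
finger_force: 0.0
```

Call:
send_rows:
  offset:
    - [-0.4,0,-0.23]
    - [-0.8,0,-0.46]
    - [-0.938,0,-0.542]
    - [-0.938,0,-0.542]
  delta_rot:
    - [0,0,0]
    - [0,0,0]
    - [0,0,0]
    - [0,0,0]

```text
time: 64.53
tool_pos: [565.9, -97.9, 181.2]
tcp_rot: [-3.14, -0.525, 1.564]
contact_force: [-0.1, 0.2, -0.7]
grip_width: 0.6
finger_force: 0.0
```

Call:
send_rows:
  offset:
    - [-0.3,0,0.3]
    - [-0.55,0,0.6]
    - [-0.779,0,0.85]
    - [-0.779,0,0.85]
    - [-0.779,0,0.85]
    - [-0.779,0,0.85]
  delta_rot:
    - [0,0,0]
    - [0,0,0]
    - [0,0,0]
    - [0,0,0]
    - [0,0,0]
    - [0,0,0]

```text
time: 65.28
tool_pos: [566.9, -127.2, 49.2]
tcp_rot: [3.138, -0.522, 1.569]
contact_force: [-0.1, 0.2, 0.6]
grip_width: 0.2
finger_force: 0.0
```

```bash
python3 - <<'E'
from hood import *
o=get_obs(); T=np.linalg.inv(caddy_T(p)); q=(T@[*o["tool_pos"],1])[:3]; print(q.round(1),o["contact_force"].round(1),o["tcp_rot"].round(3),o["time"])
optics.capture("scene")
for t in ("hood_tab","drawer_knob"): print(t,[(d["uv"],d["confidence"]) for d in finder.pinpoint(t,"scene")[:2]])
print("tab shut",proj(cad2w(p,[-95,0,120]),"scene")[0].round(1),"knob",proj(cad2w(p,[-232,0,56]),"scene")[0].round(1))
E
```

```text
[-290.7   -1.3   49.2] [-0.1  0.2  0.6] [ 3.138 -0.522  1.569] 65.275
hood_tab [([394.3, 252.3], 0.96)]
drawer_knob [([337.9, 258.0], 0.71)]
tab shut [397.7 248.6] knob [339.4 257.6]
```

Call:
send_rows:
  offset:
    - [0.09,0,0.052]
    - [0.18,0,0.104]
    - [0.27,0,0.156]
    - [0.36,0,0.208]
    - [0.45,0,0.26]
    - [0.54,0,0.312]
    - [0.63,0,0.364]
    - [0.722,0,0.417]
  delta_rot:
    - [0,0,0]
    - [0,0,0]
    - [0,0,0]
    - [0,0,0]
    - [0,0,0]
    - [0,0,0]
    - [0,0,0]
    - [0,0,0]

```text
time: 66.42
tool_pos: [566.4, -26.8, 47.2]
tcp_rot: [3.141, -0.523, 1.567]
contact_force: [-0.6, -2.8, -0.0]
grip_width: 0.5
finger_force: 1.2
```

Call:
send_rows:
  offset:
    - [0.09,0,0.052]
    - [0.18,0,0.104]
    - [0.27,0,0.156]
    - [0.36,0,0.208]
    - [0.4,0,0.231]
    - [0.43,0,0.248]
    - [0.45,0,0.26]
    - [0.45,0,0.26]
  delta_rot:
    - [0,0,0]
    - [0,0,0]
    - [0,0,0]
    - [0,0,0]
    - [0,0,0]
    - [0,0,0]
    - [0,0,0]
    - [0,0,0]

```text
time: 67.42
tool_pos: [566.5, 35.0, 47.2]
tcp_rot: [-3.141, -0.524, 1.567]
contact_force: [0.2, -1.2, -0.4]
grip_width: 0.3
finger_force: 0.3
```

Call:
send_rows:
  offset:
    - [0.015,0,0.009]
    - [0.029,0,0.017]
    - [0.029,0,0.017]
    - [0.029,0,0.017]
  delta_rot:
    - [0,0,0]
    - [0,0,0]
    - [0,0,0]
    - [0,0,0]

```text
time: 67.92
tool_pos: [566.6, 39.0, 47.1]
tcp_rot: [-3.142, -0.524, 1.567]
contact_force: [0.9, -1.3, 0.5]
grip_width: 0.3
finger_force: 0.6
```

Call:
send_rows:
  offset:
    - [0.01,0,0.006]
    - [0.018,0,0.0105]
    - [0.018,0,0.0105]
    - [0.018,0,0.0105]
  delta_rot:
    - [0,0,0]
    - [0,0,0]
    - [0,0,0]
    - [0,0,0]

```text
time: 68.42
tool_pos: [566.8, 40.8, 47.1]
tcp_rot: [3.141, -0.522, 1.567]
contact_force: [-0.1, -6.5, 0.7]
grip_width: 0.4
finger_force: 2.6
```

Call:
send_rows:
  offset:
    - [0.007,0,0.004]
    - [0.0145,0,0.0083]
    - [0.0145,0,0.0083]
    - [0.0145,0,0.0083]
  delta_rot:
    - [0,0,0]
    - [0,0,0]
    - [0,0,0]
    - [0,0,0]

```text
time: 68.92
tool_pos: [566.9, 41.2, 47.1]
tcp_rot: [3.14, -0.52, 1.567]
contact_force: [-2.3, -11.9, 3.7]
grip_width: 0.6
finger_force: 6.0
```

Call:
send_rows:
  offset:
    - [0.007,0,0.004]
    - [0.0145,0,0.0083]
    - [0.0145,0,0.0083]
    - [0.0145,0,0.0083]
  delta_rot:
    - [0,0,0]
    - [0,0,0]
    - [0,0,0]
    - [0,0,0]

```text
time: 69.42
tool_pos: [567.0, 41.5, 47.1]
tcp_rot: [3.139, -0.517, 1.568]
contact_force: [-3.7, -19.8, 4.9]
grip_width: 0.4
finger_force: 9.8
```

Call:
send_rows:
  offset:
    - [-0.2,0,-0.115]
    - [-0.4,0,-0.23]
    - [-0.8,0,-0.46]
    - [-0.8,0,-0.46]
    - [-0.8,0,-0.46]
  delta_rot:
    - [0,0,0]
    - [0,0,0]
    - [0,0,0]
    - [0,0,0]
    - [0,0,0]

```text
time: 70.05
tool_pos: [565.8, -64.7, 46.8]
tcp_rot: [-3.14, -0.525, 1.566]
contact_force: [0.0, 1.1, 0.4]
grip_width: 0.4
finger_force: 0.0
```

Call:
send_rows:
  offset:
    - [0,0,-0.3]
    - [0,0,-0.6]
    - [0,0,-1.0]
    - [0,0,-1.0]
    - [0,0,-1.0]
  delta_rot:
    - [0,0,0]
    - [0,0,0]
    - [0,0,0]
    - [0,0,0]
    - [0,0,0]

```text
time: 70.68
tool_pos: [565.5, -123.7, 150.4]
tcp_rot: [-3.14, -0.525, 1.568]
contact_force: [-1.5, -0.5, -0.1]
grip_width: 0.3
finger_force: 0.0
```

```bash
python3 - <<'E'
from hood import *
o=get_obs(); print(o["tool_pos"].round(1),o["time"])
s=optics.capture("scene")[:,:,::-1]
for t in ("hood_tab","drawer_knob"): print(t,[(d["uv"],d["confidence"]) for d in finder.pinpoint(t,"scene")[:2]])
print("tab shut",proj(cad2w(p,[-95,0,120]),"scene")[0].round(1),"knob shut",proj(cad2w(p,[-114,0,56]),"scene")[0].round(1))
cv2.imwrite("pics/c8.png",cv2.resize(s[130:350,180:540],(800,489),interpolation=cv2.INTER_CUBIC))
E
```

```text
[ 565.5 -123.7  150.4] 70.675
hood_tab [([396.3, 249.0], 0.84)]
drawer_knob [([385.0, 270.3], 0.57)]
tab shut [397.7 248.6] knob shut [387.2 268.2]
```

View pics/c8.png

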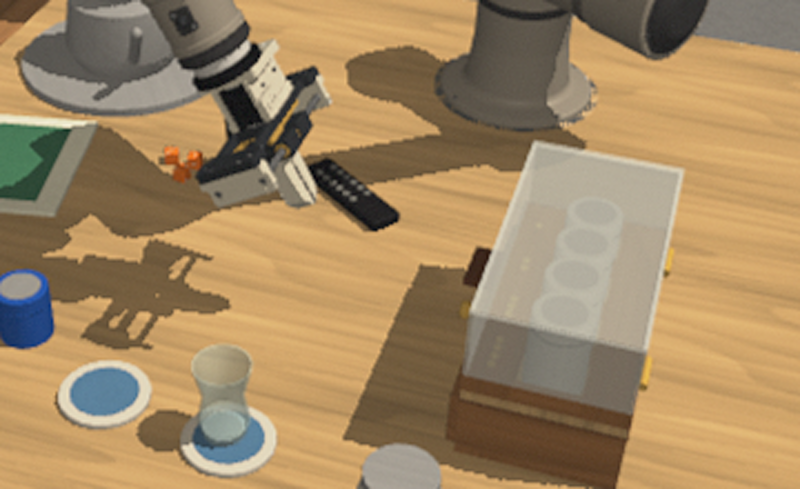

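The hood is shut with the tins inside (around (575,270)), the tab is down at (478,268), the drawer is home with its knob at (465,310), and the other things are untouched. Handing in.

```bash
python3 -c "
from plant import ticket
print(ticket.close_job())"
```

```text
the job is handed in; nothing more can be done
None
```

The job is handed in: infuser clipped in the drawer, all four tins in their pockets in height order, hood down and drawer home; the last picture showed nothing else disturbed.

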